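Bring the hazelnut tub round and open it

ROBOT

A 6-joint arm with a two-finger parallel gripper is mounted at the origin on the work surface. World frame = base frame: x ahead of the robot, y to its left, z up, the work surface at z = 0. Lengths are in m, angles in rad, forces in N, time in s.
With the tool pointing down it reaches from about 0.25 to 0.725 m from the base axis. Payload 4 kg.
Tool frame: the origin (TCP) lies between the finger pads; the fingertips stand 14 mm ahead of it and the grasp point (between the pads) lies 5 mm behind it; z points along the fingers, x is the direction in which the jaws open and shut, and the axes are right-handed (so a half turn about z gives the same grasp; the last joint's range is limited). The gripper opens to 85 mm and grips with 20 to 120 N. Pads are 22 mm wide; open, the fingers measure 114 mm over their backs; the gripper's body (76 mm by 85 mm) begins 54 mm behind the grasp point. The pads swing forward as they close: fully open they stand 13 mm farther back than shut.
Start: joints at [-1.237, 0.241, 0.005, 1.335, 0, 1.571], TCP at [0.164, -0.472, 0.245] pointing down, gripper open.
Joint ranges: [-2.72, 2.72], [-1.05, 1.87], [-1.09, 1.28], [-1.99, 2.15], [-1.42, 1.44], [-3.14, 3.14]. Speed limits (rad/s): [2.79, 2.79, 3.14, 3.14, 3.14, 3.14].

INTERFACE

Orientations are given as a rotation vector (axis times angle).
In Python, from cell import * gives the robot as it stands.
- The arm moves only by the tool send_rows, never from a script. Its argument "steps" is a list of rows, each an object of numbers: "tx", "ty", "tz": the shift along the tool's x, y, z in mm; "yaw": the turn about the tool's z in rad; "claw": the closure, from 0 (fully open) to 1 (shut). In form: [{"tx": .., "ty": .., "tz": .., "yaw": .., "claw": ..}, ...]. A call has 1 to 5 rows; each row is the pose to reach, as a shift and turn from the pose commanded when the call began, along the tool's axes at that moment; what a row does not reach only later rows make up. A row lasts 1/10 s, in which the tool goes at most 50 mm and 8.59 degrees, less where a joint would pass 70% of its speed; a pose out of reach is approached as far as the arm can. A call with a gripper value outside its range is refused whole. The fingers move at their own pace and stop on an object; the grip force is fixed at half the most. Time passes only in rows, so rows that repeat a pose let the fingers close. It gives the time, the measured TCP pose, the force and the opening at its end, in the units of the state.
- observe(): the state, without advancing time (a new reading comes with each control period).
- read_camera(name): name is "side" or "top" or "wrist"; returns the picture (400x640x3 uint8, red, green, blue); there is no depth.
- calibration(name): a dict with "fx", "fy", "cx", "cy" (pixels), "origin" and "rotation" of the camera in the world. Camera axes: x right, y down, z forward; pixel columns grow to the right and rows downward; lengths in m; the calibration is good to about 2 mm. A picture is of the moment at which its call begins: read the wrist's pose just before it. calibration takes no time and is no camera call; for the wrist camera it gives the pose at the moment of the call.
- job_done(): hands the job in, once; it reports no verdict.
The state is a dict: "clock": time; "joint_pos": joint angles; "dq": joint speeds; "joint_torque": joint torques, N m; "eef_pos": TCP position; "tcp_rot": TCP orientation; "wrist_force": force on the tool from outside, world axes, zero at the start; "wrist_torque": the same for the moment, N m; "gripper_width": opening from 0.0 (shut) to 1.0 (fully open).
Only numpy, scipy, OpenCV 4.12 (cv2) and the standard library are available. Lean on these libraries where they do the work, as an engineer would, in place of code of your own. Each camera call takes 0.05 s, during which the arm holds its last target.

TASK

Turn the topping carousel (the steel posts at its rim are there to be pushed) until the tub with the blue lid stands at the front, squarely over the red-tipped pointer of the foot. Then tip the blue lid up by its handle, by about 15 degrees, with its back edge still resting on the tub's rim, lift it off and set it down gently, handle up, flat on the dark steel tray, without turning the tub away from the pointer. Leave the two white lids on their tubs and do not shift the crate, the bottle or the scoop.

Things in the scene. Friction and masses are not known exactly. Their poses are not given: they have to be found in the camera images.
- foot: Fixed dark steel foot of the carousel. Origin on the counter (z = 0) on the turning axis, z up. Its pointer, a flat bar 34 mm wide and 8 mm high with a red tip, runs along the foot's own -x (the front) and sticks out from under the disc to 190 mm from the axis. Its direction varies from start to start.
- carousel (a joint): Turn (rad) of the carousel disc about the foot's z axis, counter-clockwise from above positive, 0 at every start; a whole turn is free either way. It turns stiffly (0.25 N m, some 2 N at a post) and stays where left. Light wood disc, 300 mm in diameter, top 30 mm above the counter, with three tubs fixed to it 120 degrees apart and three posts midway between them.
- blue_tub (a point): Centre of the mouth of the tub with the blue lid, 85 mm from the turning axis, 90 mm above the counter. The tub is round, 90 mm in outer diameter at the rim and 60 mm high, with a wall 3.5 mm thick; fixed to the disc.
- white1_tub (a point): Centre of the mouth of the next tub, same size, 120 degrees counter-clockwise (from above) of the blue one; it has a white lid.
- white2_tub (a point): Centre of the mouth of the third tub, same size, 240 degrees counter-clockwise of the blue one; it has a white lid.
- post0 (a point): Centre of the top end of a steel push post, 18 mm in diameter, standing 52 mm up from the disc near its rim, 135 mm from the axis, top 82 mm above the counter. It stands 60 degrees counter-clockwise (from above) of the blue tub. About 60 mm are free between a post and the tubs beside it.
- post1 (a point): Centre of the top end of a steel push post, 18 mm in diameter, standing 52 mm up from the disc near its rim, 135 mm from the axis, top 82 mm above the counter. It stands 180 degrees counter-clockwise (from above) of the blue tub. About 60 mm are free between a post and the tubs beside it.
- post2 (a point): Centre of the top end of a steel push post, 18 mm in diameter, standing 52 mm up from the disc near its rim, 135 mm from the axis, top 82 mm above the counter. It stands 300 degrees counter-clockwise (from above) of the blue tub. About 60 mm are free between a post and the tubs beside it.
- blue_lid: The loose blue lid, about 90 g, origin under the centre of its plug, z up. A disc 98 mm in diameter, 5 mm thick, lies on the rim; a plug 76 mm in diameter reaches 6 mm down into the tub with 3 mm play all round. An upright handle fin stands on it 28 mm from its centre on its own -x side, at the start the side away from the carousel's axis.
- blue_lid_handle (a point): Centre of the blue lid's handle fin: 34 mm long along the lid's x (radial on the carousel), 12 mm thick along the lid's y, 36 mm high above the lid's top face, so its top is 18 mm above this point and the lid's top face 18 mm below. 28 mm from the lid's centre; 113 mm above the counter when seated.
- blue_lid_centre (a point): Centre of the underside of the blue lid's disc, the plane that sits on the rim: 6 mm above the underside of the plug, 23 mm below the handle's centre. Axes as the lid.
- blue_lid_back (a point): Point of the blue lid's edge opposite the handle, 49 mm from the lid's centre along its own +x, in the plane that sits on the rim (90 mm above the counter when seated).
- white1_lid_centre (a point): Centre of the underside of the first white lid's disc; same shape as the blue lid, lying loose on its tub.
- white2_lid_centre (a point): Centre of the underside of the second white lid's disc; same shape as the blue lid, lying loose on its tub.
- tray: Flat square dark steel tray fixed to the counter, 160 by 160 mm, to the robot's left or right of the carousel. Origin at the centre of its underside on the counter; floor 4 mm thick, a lip round it 8 mm high and 4 mm wide. With the lid flat on it, the underside of the lid's disc is 10 mm above the counter.
- crate: Bystander: open clear plastic box, 140 by 140 mm, 55 mm high, on the other side of the carousel from the tray. Origin at the centre of its underside.
- bottle: Bystander: upright blue bottle, 64 mm in diameter, 190 mm high. Origin at the centre of its underside.
- scoop: Bystander: aluminium scoop with a round handle, about 210 mm long, 85 mm wide, 45 mm high. Origin on the underside at the back of its blade, handle to its -x.
Not all that is in view belongs to the job. What is shaped like the blue_lid but brown is not meant. What is shaped like the part that bears white2_lid_centre but green or orange is not meant.

How it is judged:
By the outcome, as a careful person would: the job done as asked, in the order asked, and still so for the second after the job is handed in, with the robot touching nothing.
It also fails if it takes over 72 s, if anything falls off the work surface, if the arm or the gripper's body presses on something with over 40 N, if the wrist force passes 120 N, or if a joint passes its speed limit or range.

## Working session

There is one attempt and no reset: what is moved stays moved. The work goes in short steps, Python scripts to look and compute and a tool call to move; the robot and the scene stay as the last step left them, time stands still between calls to the robot, and variables do not carry over. Pictures are saved under pics/ and viewed, and the job is handed in when it is done.

Besides the shell and the picture viewer there is one more tool, called in YAML: its name, and indented under it one key for each argument. send_rows: Moves the arm, as the interface text tells. Its arguments: {"type":"object","properties":{"steps":{"type":"array"}},"required":["steps"]}

```bash
ls; mkdir -p pics; python3 - <<'E'
from cell import *
import cv2
print(observe())
for n in ["top","side","wrist"]:
    im=read_camera(n); cv2.imwrite(f"pics/{n}0.png",im[:,:,::-1])
    c=calibration(n); print(n,c)
E
```

```text
pics
{'clock': 0.0, 'joint_pos': array([-1.23700084e+00,  2.41426986e-01,  3.70050137e-03,  1.33519167e+00,
        3.15827573e-06,  1.57075118e+00]), 'dq': array([ 2.04173568e-04,  1.21372858e-03,  1.18470950e-03, -8.62723814e-04,
        5.58808991e-06, -7.71843095e-04]), 'joint_torque': array([-1.49772509e-04, -3.72317255e+01,  2.52408671e+01,  1.68068981e-02,
        2.10530823e-05, -1.37491921e-05]), 'eef_pos': array([ 0.16361633, -0.47182513,  0.24439688]), 'tcp_rot': array([-2.55864466,  1.82076624,  0.00271154]), 'wrist_force': array([-0.73874111,  0.48094615,  0.07796515]), 'wrist_torque': array([0.03061818, 0.01472158, 0.02166503]), 'gripper_width': 1.0035824142489866}
top {'fx': 404.0290384425064, 'fy': 404.0290384425064, 'cx': 321.8117029869226, 'cy': 196.901974105326, 'origin': array([ 0.42691112, -0.01019669,  1.11345722]), 'rotation': array([-2.12996577,  2.19369746, -0.10445536])}
side {'fx': 412.51777971786566, 'fy': 412.51777971786566, 'cx': 317.2731765807385, 'cy': 199.0715318899641, 'origin': array([0.03801606, 0.72366216, 0.9579139 ]), 'rotation': array([-0.76548251,  2.5903061 , -1.10151543])}
wrist {'fx': 358.2423290767736, 'fy': 358.2423290767736, 'cx': 323.4882524264112, 'cy': 197.0001445449036, 'origin': array([ 0.23270896, -0.4481685 ,  0.37280187]), 'rotation': array([ 2.35892881, -1.67818189, -0.24627202])}
```

View pics/top0.png

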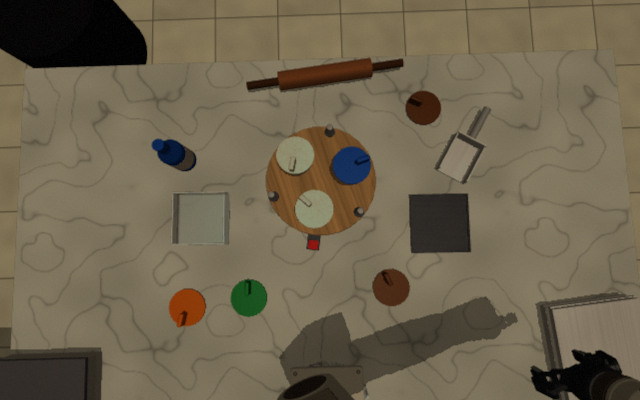

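View pics/side0.png

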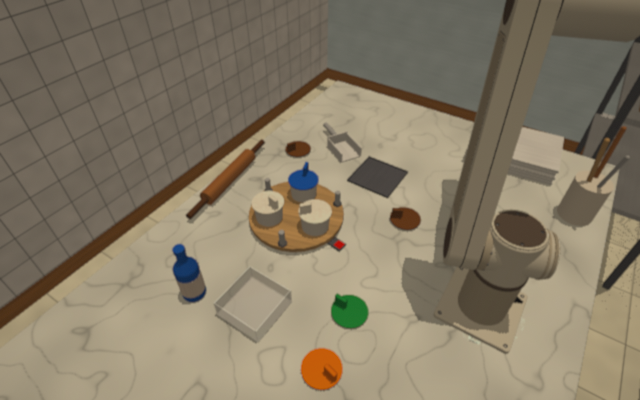

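View pics/wrist0.png

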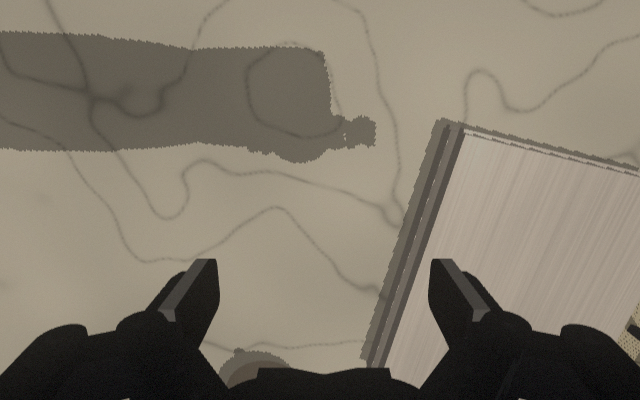

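```bash
cat > h.py <<'E'
import numpy as np, cv2
from scipy.spatial.transform import Rotation as R
def ray(c,u,v,z):
    d=R.from_rotvec(c['rotation']).as_matrix()@np.array([(u-c['cx'])/c['fx'],(v-c['cy'])/c['fy'],1.])
    o=np.array(c['origin']); return o+d*(z-o[2])/d[2]
def proj(c,p):
    q=R.from_rotvec(c['rotation']).as_matrix().T@(np.array(p)-c['origin']); return q[0]/q[2]*c['fx']+c['cx'],q[1]/q[2]*c['fy']+c['cy']
def tool(st):
    return np.array(st['eef_pos']),R.from_rotvec(st['tcp_rot']).as_matrix()
E
python3 - <<'E'
import cv2
im=cv2.imread('pics/top0.png')
cv2.imwrite('pics/t_z1.png',cv2.resize(im[110:260,230:430],None,fx=4,fy=4,interpolation=cv2.INTER_CUBIC))
E
```

```text
(no output)
```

View pics/t_z1.png

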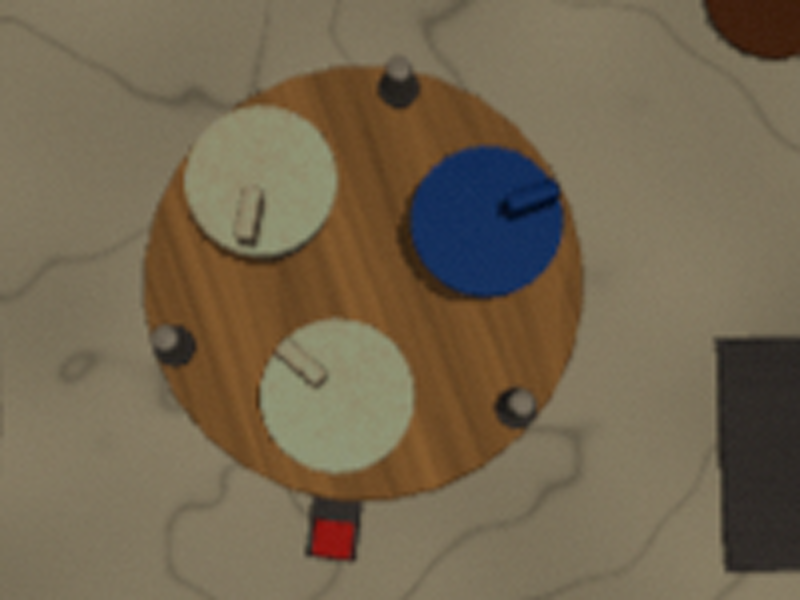

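```bash
python3 - <<'E'
from cell import *
from h import *
c=calibration('top'); im=cv2.imread('pics/top0.png')
P=lambda x,y:(230+(x+.5)/4-.5,110+(y+.5)/4-.5)
posts=[ray(c,*P(*p),.082)[:2] for p in [(399,68),(520,403),(166,340)]]
print('posts',posts,'mean',np.mean(posts,0))
m=np.mean(posts,0)
for p in posts: print(np.hypot(*(p-m)),np.degrees(np.arctan2(*(p-m)[::-1])))
hsv=cv2.cvtColor(im,cv2.COLOR_BGR2HSV)
def cen(mask,z,name,roi):
    k=np.zeros_like(mask);x0,y0,x1,y1=roi;k[y0:y1,x0:x1]=mask[y0:y1,x0:x1]
    cs,_=cv2.findContours(k,0,2);cc=max(cs,key=cv2.contourArea)
    (u,v),r=cv2.minEnclosingCircle(cc);M=cv2.moments(cc);e=cv2.fitEllipse(cc)
    a=ray(c,M['m10']/M['m00'],M['m01']/M['m00'],z)[:2]; b=ray(c,*e[0],z)[:2]
    print(name,a,b,e,'rel',np.hypot(*(b-m)),np.degrees(np.arctan2(*(b-m)[::-1])));return b
cen(cv2.inRange(hsv,(100,120,40),(130,255,255)),.0925,'blue',(325,140,380,190))
w=cv2.inRange(hsv,(25,20,110),(50,120,255))
cen(w,.0925,'w front',(290,185,337,232)); cen(w,.0925,'w back',(270,130,318,178))
cen(cv2.inRange(hsv,(0,150,80),(8,255,255)),.008,'red',(300,230,330,255))
wood=cv2.inRange(hsv,(8,90,40),(20,255,255))
k=cv2.morphologyEx(wood,cv2.MORPH_CLOSE,np.ones((5,5)));k[:, :255]=0;k[:,385:]=0;k[:120]=0;k[245:]=0
cs,_=cv2.findContours(k,0,2);cc=cv2.convexHull(max(cs,key=cv2.contourArea));e=cv2.fitEllipse(cc);print('disc',e,ray(c,*e[0],.03))
d=cv2.inRange(hsv,(0,0,0),(180,255,75));k=np.zeros_like(d);k[185:260,400:480]=d[185:260,400:480]
cs,_=cv2.findContours(k,0,2);r=cv2.minAreaRect(max(cs,key=cv2.contourArea));print('tray',r,ray(c,*r[0],.006),[ray(c,*q,.01)[:2] for q in cv2.boxPoints(r)])
E
```

```text
posts [array([ 0.72138894, -0.02672479]), array([ 0.49968589, -0.09721798]), array([0.5470201 , 0.12857306])] mean [0.58936498 0.00154343]
0.13501636778653436 -12.085366917342007
0.13340223010678418 -132.24063359743457
0.13390151438849204 108.43562558757466
blue [ 0.61602912 -0.07930816] [ 0.61605754 -0.07949395] ((351.2727966308594, 164.9548797607422), (35.95712661743164, 37.10074234008789), 76.05758666992188) rel 0.08532027911220398 -71.76885064433836
w front [0.50529062 0.01793039] [0.50489319 0.01806728] ((314.3682861328125, 209.37152099609375), (34.690311431884766, 37.642005920410156), 60.00221252441406) rel 0.0860727609753139 168.93190925822066
w back [0.64676727 0.06384315] [0.64654073 0.06385881] ((295.0926818847656, 154.9778594970703), (34.855472564697266, 36.02064514160156), 76.38167572021484) rel 0.08457111166148032 47.46292355608878
red [0.41647608 0.02696195] [0.41698293 0.02691074] ((312.91131591796875, 244.055419921875), (11.026284217834473, 11.281425476074219), 39.63359069824219) rel 0.17423854389493804 171.62858008065405
disc ((320.4208984375, 180.404052734375), (109.30315399169922, 110.25312805175781), 83.16398620605469) [0.58780772 0.00128721 0.03      ]
tray ((439.1490783691406, 222.6732635498047), (58.819637298583984, 60.140228271484375), 87.95458984375) [ 0.46499871 -0.31904153  0.006     ] [array([ 0.54481216, -0.2375812 ]), array([ 0.54576965, -0.40202736]), array([ 0.38622222, -0.39695228]), array([ 0.38510068, -0.23501797])]
```

```bash
cat >> h.py <<'E'
AX=np.array([.5886,.0014]); PTR=171.6
def rows(st,targets):
    """targets: (x,y,z,xangle_deg); print tool-frame rows relative to measured pose"""
    p,M=tool(st); a0=np.degrees(np.arctan2(M[1,0],M[0,0]))
    for (x,y,z,a,cl) in targets:
        d=M.T@(np.array([x,y,z])-p)*1000; dy=-np.radians((a-a0+180)%360-180)
        print('{"tx":%.1f,"ty":%.1f,"tz":%.1f,"yaw":%.3f,"claw":%.2f}'%(*d,dy,cl))
def lerp(st,goal,n,k,aturn,cl):
    """first k of n steps to goal (x,y,z), turning aturn deg (signed) over n"""
    p,M=tool(st); a0=np.degrees(np.arctan2(M[1,0],M[0,0]))
    rows(st,[(*(p+(np.array(goal)-p)*i/n),a0+aturn*i/n,cl) for i in range(1,k+1)])
def show(st):
    p,M=tool(st); print('t',round(st['clock'],2),'p',p.round(4),'xang',np.degrees(np.arctan2(M[1,0],M[0,0])).round(2),'tilt',np.degrees(np.arccos(-M[2,2])).round(2),'F',st['wrist_force'].round(2),'g',round(st['gripper_width'],3),'q',st['joint_pos'].round(2))
E
python3 - <<'E'
from cell import *
from h import *
st=observe();show(st)
phi=np.radians(-132.1);g=[*(AX+.135*np.array([np.cos(phi),np.sin(phi)])),.22];print(g)
lerp(st,g,25,5,208.8,.62)
E
```

```text
t 0.15 p [ 0.1637 -0.472   0.2446] xang -70.88 tilt 0.09 F [-0.28 -0.22  0.13] g 1.002 q [-1.24  0.24  0.    1.34 -0.    1.57]
[np.float64(0.49809240644056213), np.float64(-0.09876673853170823), 0.22]
{"tx":-9.7,"ty":-17.5,"tz":1.0,"yaw":-0.146,"claw":0.62}
{"tx":-19.4,"ty":-35.1,"tz":2.0,"yaw":-0.292,"claw":0.62}
{"tx":-29.2,"ty":-52.6,"tz":3.0,"yaw":-0.437,"claw":0.62}
{"tx":-38.9,"ty":-70.1,"tz":4.0,"yaw":-0.583,"claw":0.62}
{"tx":-48.6,"ty":-87.6,"tz":5.0,"yaw":-0.729,"claw":0.62}
```

send_rows:
  steps:
    - {"tx":-10,"ty":-17.5,"tz":1,"yaw":-0.146,"claw":0.62}
    - {"tx":-19.5,"ty":-35,"tz":2,"yaw":-0.292,"claw":0.62}
    - {"tx":-29,"ty":-52.5,"tz":3,"yaw":-0.437,"claw":0.62}
    - {"tx":-39,"ty":-70,"tz":4,"yaw":-0.583,"claw":0.62}
    - {"tx":-48.5,"ty":-87.5,"tz":5,"yaw":-0.729,"claw":0.62}

```text
clock: 0.65
eef_pos: [0.2309, -0.3971, 0.24]
tcp_rot: [-3.043, 0.78, 0.001]
wrist_force: [-0.0, -0.3, 0.7]
gripper_width: 0.379
```

```bash
python3 - <<'E'
from cell import *
from h import *
st=observe();show(st)
lerp(st,[.498,-.0987,.22],20,5,138-np.degrees(np.arctan2(*tool(st)[1][:2,0][::-1])),.62)
E
```

```text
t 0.65 p [ 0.2309 -0.3971  0.24  ] xang -28.77 tilt 0.04 F [-0.04 -0.35  0.7 ] g 0.379 q [-1.04  0.16 -0.11  1.3   0.    1.03]
{"tx":4.5,"ty":-19.5,"tz":1.0,"yaw":-0.146,"claw":0.62}
{"tx":9.1,"ty":-39.0,"tz":2.0,"yaw":-0.291,"claw":0.62}
{"tx":13.6,"ty":-58.5,"tz":3.0,"yaw":-0.437,"claw":0.62}
{"tx":18.1,"ty":-78.0,"tz":4.0,"yaw":-0.582,"claw":0.62}
{"tx":22.6,"ty":-97.5,"tz":5.0,"yaw":-0.728,"claw":0.62}
```

send_rows:
  steps:
    - {"tx":4.5,"ty":-19.5,"tz":1,"yaw":-0.146,"claw":0.62}
    - {"tx":9,"ty":-39,"tz":2,"yaw":-0.291,"claw":0.62}
    - {"tx":13.5,"ty":-58.5,"tz":3,"yaw":-0.437,"claw":0.62}
    - {"tx":18,"ty":-78,"tz":4,"yaw":-0.582,"claw":0.62}
    - {"tx":22.5,"ty":-97.5,"tz":5,"yaw":-0.728,"claw":0.62}

```text
clock: 1.15
eef_pos: [0.298, -0.3228, 0.235]
tcp_rot: [-3.121, -0.354, 0.001]
wrist_force: [0.6, -0.1, -0.4]
gripper_width: 0.379
```

```bash
python3 - <<'E'
from cell import *
from h import *
st=observe();show(st)
lerp(st,[.498,-.0987,.22],15,5,138-np.degrees(np.arctan2(*tool(st)[1][:2,0][::-1])),.62)
E
```

```text
t 1.15 p [ 0.298  -0.3228  0.235 ] xang 12.95 tilt 0.04 F [ 0.64 -0.15 -0.37] g 0.379 q [-0.83  0.13 -0.16  1.28 -0.    0.52]
{"tx":16.3,"ty":-11.6,"tz":1.0,"yaw":-0.146,"claw":0.62}
{"tx":32.7,"ty":-23.1,"tz":2.0,"yaw":-0.291,"claw":0.62}
{"tx":49.0,"ty":-34.7,"tz":3.0,"yaw":-0.437,"claw":0.62}
{"tx":65.4,"ty":-46.3,"tz":4.0,"yaw":-0.582,"claw":0.62}
{"tx":81.7,"ty":-57.9,"tz":5.0,"yaw":-0.728,"claw":0.62}
```

send_rows:
  steps:
    - {"tx":16.5,"ty":-11.5,"tz":1,"yaw":-0.146,"claw":0.62}
    - {"tx":32.5,"ty":-23,"tz":2,"yaw":-0.291,"claw":0.62}
    - {"tx":49,"ty":-34.5,"tz":3,"yaw":-0.437,"claw":0.62}
    - {"tx":65.5,"ty":-46.5,"tz":4,"yaw":-0.582,"claw":0.62}
    - {"tx":81.5,"ty":-58,"tz":5,"yaw":-0.728,"claw":0.62}

```text
clock: 1.65
eef_pos: [0.3648, -0.2484, 0.23]
tcp_rot: [-2.79, -1.442, 0.001]
wrist_force: [0.3, -0.6, -0.2]
gripper_width: 0.382
```

```bash
python3 - <<'E'
from cell import *
from h import *
st=observe();show(st)
lerp(st,[.498,-.0987,.22],10,5,138-np.degrees(np.arctan2(*tool(st)[1][:2,0][::-1])),.62)
E
```

```text
t 1.65 p [ 0.3648 -0.2484  0.23  ] xang 54.66 tilt 0.04 F [ 0.27 -0.6  -0.18] g 0.382 q [-0.6   0.13 -0.17  1.27 -0.    0.02]
{"tx":19.9,"ty":2.2,"tz":1.0,"yaw":-0.145,"claw":0.62}
{"tx":39.8,"ty":4.4,"tz":2.0,"yaw":-0.291,"claw":0.62}
{"tx":59.8,"ty":6.6,"tz":3.0,"yaw":-0.436,"claw":0.62}
{"tx":79.7,"ty":8.8,"tz":4.0,"yaw":-0.582,"claw":0.62}
{"tx":99.6,"ty":11.0,"tz":5.0,"yaw":-0.727,"claw":0.62}
```

send_rows:
  steps:
    - {"tx":20,"ty":2,"tz":1,"yaw":-0.145,"claw":0.62}
    - {"tx":40,"ty":4.5,"tz":2,"yaw":-0.291,"claw":0.62}
    - {"tx":60,"ty":6.5,"tz":3,"yaw":-0.436,"claw":0.62}
    - {"tx":80,"ty":9,"tz":4,"yaw":-0.582,"claw":0.62}
    - {"tx":99.5,"ty":11,"tz":5,"yaw":-0.727,"claw":0.62}

```text
clock: 2.15
eef_pos: [0.4319, -0.1741, 0.225]
tcp_rot: [-2.095, -2.34, 0.0]
wrist_force: [-0.8, -0.6, -0.1]
gripper_width: 0.381
```

```bash
python3 - <<'E'
from cell import *
from h import *
st=observe();show(st)
lerp(st,[.498,-.0987,.22],5,5,138-np.degrees(np.arctan2(*tool(st)[1][:2,0][::-1])),.62)
E
```

```text
t 2.15 p [ 0.4319 -0.1741  0.225 ] xang 96.32 tilt 0.04 F [-0.78 -0.63 -0.05] g 0.381 q [-0.38  0.18 -0.12  1.27 -0.   -0.49]
{"tx":13.5,"ty":14.8,"tz":1.0,"yaw":-0.145,"claw":0.62}
{"tx":27.1,"ty":29.6,"tz":2.0,"yaw":-0.291,"claw":0.62}
{"tx":40.6,"ty":44.4,"tz":3.0,"yaw":-0.436,"claw":0.62}
{"tx":54.1,"ty":59.2,"tz":4.0,"yaw":-0.582,"claw":0.62}
{"tx":67.7,"ty":74.0,"tz":4.9,"yaw":-0.727,"claw":0.62}
```

send_rows:
  steps:
    - {"tx":13.5,"ty":15,"tz":1,"yaw":-0.145,"claw":0.62}
    - {"tx":27,"ty":29.5,"tz":2,"yaw":-0.291,"claw":0.62}
    - {"tx":40.5,"ty":44.5,"tz":3,"yaw":-0.436,"claw":0.62}
    - {"tx":54,"ty":59,"tz":4,"yaw":-0.582,"claw":0.62}
    - {"tx":67.5,"ty":74,"tz":5,"yaw":-0.727,"claw":0.62}

```text
clock: 2.65
eef_pos: [0.4983, -0.0993, 0.2199]
tcp_rot: [-1.126, -2.932, 0.0]
wrist_force: [-0.2, 0.8, 0.6]
gripper_width: 0.385
```

```bash
python3 - <<'E'
from cell import *
from h import *
st=observe();show(st)
c=calibration('wrist');im=read_camera('wrist');cv2.imwrite('pics/w1.png',im[:,:,::-1])
im=read_camera('side');cv2.imwrite('pics/s1.png',im[:,:,::-1])
np.save('cw1.npy',c,allow_pickle=True)
print(proj(c,[.498,-.0987,.082]),proj(c,[*AX,.03]),proj(c,[.417,.0269,.008]))
E
```

```text
t 2.65 p [ 0.4983 -0.0993  0.2199] xang 137.97 tilt 0.05 F [-0.16  0.79  0.57] g 0.385 q [-0.2   0.27 -0.02  1.28 -0.   -1.03]
(np.float64(324.47036370371444), np.float64(189.10264339840973)) (np.float64(323.9749580477954), np.float64(303.2470089130255)) (np.float64(468.6241424361398), np.float64(207.05380685566584))
```

View pics/w1.png

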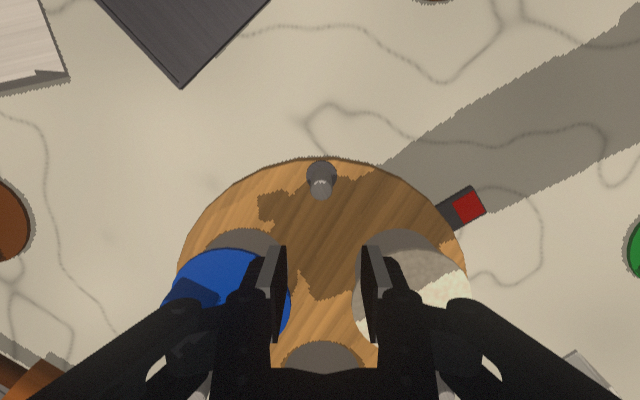

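send_rows:
  steps:
    - {"tx":0,"ty":0,"tz":35,"yaw":0,"claw":0.62}
    - {"tx":0,"ty":0,"tz":70,"yaw":0,"claw":0.62}
    - {"tx":0,"ty":0,"tz":105,"yaw":0,"claw":0.62}
    - {"tx":0,"ty":0,"tz":135,"yaw":0,"claw":0.62}
    - {"tx":0,"ty":0,"tz":154,"yaw":0,"claw":0.7}

```text
clock: 3.25
eef_pos: [0.4958, -0.1003, 0.0638]
tcp_rot: [-1.138, -2.924, 0.002]
wrist_force: [0.5, 0.7, 0.7]
gripper_width: 0.296
```

```bash
python3 - <<'E'
from cell import *
from h import *
st=observe();show(st)
c=calibration('side');im=read_camera('side');cv2.imwrite('pics/s2.png',cv2.resize(im[120:280,200:400,::-1],None,fx=4,fy=3.75*1,interpolation=2)[:600])
# plan arc: push cw, -116.4 total; finger lag gap ~4mm
p,M=tool(st);d=p[:2]-AX;print(np.hypot(*d),np.degrees(np.arctan2(d[1],d[0])))
E
```

```text
t 3.25 p [ 0.4958 -0.1003  0.0638] xang 137.47 tilt 0.24 F [0.52 0.73 0.66] g 0.296 q [-0.2   0.41 -0.26  0.9  -0.   -1.03]
0.13764878173776343 -132.38810529456472
```

View pics/s2.png

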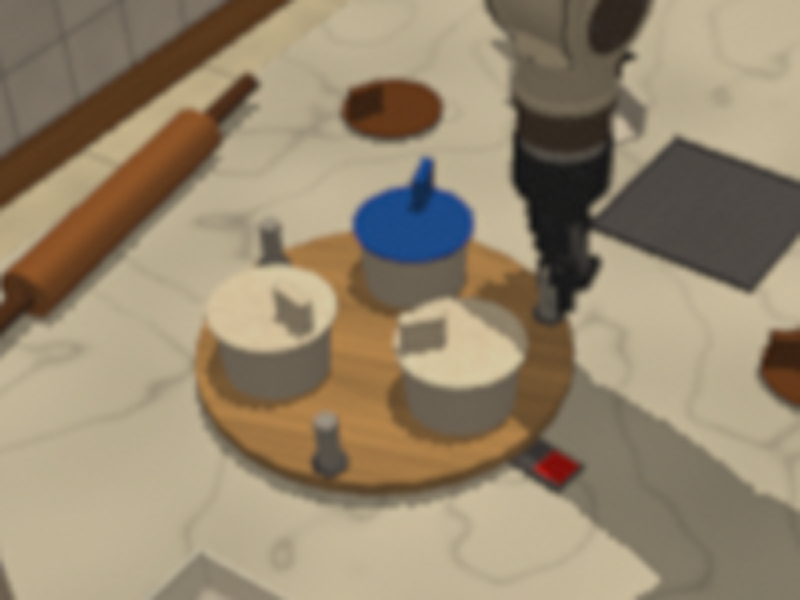

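```bash
cat >> h.py <<'E'
def arc(st,phis,r=.135,z=.065,cl=.7):
    rows(st,[(*(AX+r*np.array([np.cos(np.radians(f)),np.sin(np.radians(f))])),z,f-90,cl) for f in phis])
E
python3 - <<'E'
from cell import *
from h import *
st=observe();show(st)
arc(st,[-132.4-8.3*i for i in range(1,6)])
E
```

```text
t 3.3 p [ 0.4946 -0.1001  0.0616] xang 137.47 tilt 0.43 F [-0.82 -0.13 -1.  ] g 0.301 q [-0.2   0.41 -0.27  0.9  -0.   -1.03]
{"tx":18.6,"ty":4.6,"tz":-3.3,"yaw":0.143,"claw":0.70}
{"tx":37.6,"ty":8.8,"tz":-3.2,"yaw":0.287,"claw":0.70}
{"tx":55.9,"ty":15.7,"tz":-3.1,"yaw":0.432,"claw":0.70}
{"tx":73.0,"ty":25.1,"tz":-3.0,"yaw":0.577,"claw":0.70}
{"tx":88.6,"ty":37.0,"tz":-3.0,"yaw":0.722,"claw":0.70}
```

send_rows:
  steps:
    - {"tx":0,"ty":0,"tz":0,"yaw":0,"claw":0.7}
    - {"tx":0,"ty":0,"tz":0,"yaw":0,"claw":0.7}

```text
clock: 3.5
eef_pos: [0.4986, -0.1005, 0.0673]
tcp_rot: [1.137, 2.927, 0.0]
wrist_force: [-0.0, -0.6, 0.1]
gripper_width: 0.296
```

```bash
python3 - <<'E'
from cell import *
from h import *
st=observe();show(st)
arc(st,[-132.4-8.3*i for i in range(1,6)])
E
```

```text
t 3.5 p [ 0.4986 -0.1005  0.0673] xang 137.55 tilt 0.06 F [-0.02 -0.64  0.14] g 0.296 q [-0.2   0.41 -0.26  0.9  -0.   -1.03]
{"tx":21.7,"ty":2.3,"tz":2.2,"yaw":0.144,"claw":0.70}
{"tx":40.8,"ty":6.5,"tz":2.2,"yaw":0.289,"claw":0.70}
{"tx":59.1,"ty":13.5,"tz":2.2,"yaw":0.434,"claw":0.70}
{"tx":76.2,"ty":22.9,"tz":2.2,"yaw":0.579,"claw":0.70}
{"tx":91.7,"ty":34.8,"tz":2.2,"yaw":0.724,"claw":0.70}
```

send_rows:
  steps:
    - {"tx":20,"ty":2,"tz":1,"yaw":0.144,"claw":0.7}
    - {"tx":40,"ty":6,"tz":1,"yaw":0.289,"claw":0.7}
    - {"tx":58.5,"ty":13,"tz":1,"yaw":0.434,"claw":0.7}
    - {"tx":76,"ty":22.5,"tz":1,"yaw":0.579,"claw":0.7}
    - {"tx":91.5,"ty":34.5,"tz":1,"yaw":0.724,"claw":0.7}

```text
clock: 4.0
eef_pos: [0.4552, -0.0132, 0.0676]
tcp_rot: [2.105, 2.326, 0.003]
wrist_force: [2.1, -2.0, -0.3]
gripper_width: 0.304
```

```bash
python3 - <<'E'
from cell import *
from h import *
st=observe();show(st)
p=tool(st)[0];d=p[:2]-AX;print(np.hypot(*d),np.degrees(np.arctan2(d[1],d[0])))
arc(st,[-173.9-8.3*i for i in range(1,6)])
E
```

```text
t 4.0 p [ 0.4552 -0.0132  0.0676] xang 95.7 tilt 0.3 F [ 2.14 -1.96 -0.34] g 0.304 q [-0.03  0.32 -0.4   0.85 -0.   -0.13]
0.13415944790547468 -173.74698984103864
{"tx":19.9,"ty":0.4,"tz":2.5,"yaw":0.138,"claw":0.70}
{"tx":39.0,"ty":4.5,"tz":2.5,"yaw":0.283,"claw":0.70}
{"tx":57.3,"ty":11.3,"tz":2.5,"yaw":0.428,"claw":0.70}
{"tx":74.4,"ty":20.7,"tz":2.5,"yaw":0.572,"claw":0.70}
{"tx":90.0,"ty":32.4,"tz":2.5,"yaw":0.717,"claw":0.70}
```

send_rows:
  steps:
    - {"tx":20,"ty":1,"tz":0,"yaw":0.14,"claw":0.7}
    - {"tx":39,"ty":5,"tz":0,"yaw":0.285,"claw":0.7}
    - {"tx":57.5,"ty":11.5,"tz":0,"yaw":0.43,"claw":0.7}
    - {"tx":74.5,"ty":21,"tz":0,"yaw":0.574,"claw":0.7}
    - {"tx":90,"ty":32.5,"tz":0,"yaw":0.718,"claw":0.7}

```text
clock: 4.5
eef_pos: [0.4777, 0.0802, 0.0674]
tcp_rot: [2.789, 1.44, 0.004]
wrist_force: [0.2, -3.6, -0.0]
gripper_width: 0.301
```

```bash
python3 - <<'E'
from cell import *
from h import *
st=observe();show(st)
p=tool(st)[0];d=p[:2]-AX;print(np.hypot(*d),np.degrees(np.arctan2(d[1],d[0])))
arc(st,[-223,-230,-237,-243,-246])
E
```

```text
t 4.5 p [0.4777 0.0802 0.0674] xang 54.61 tilt 0.21 F [ 0.16 -3.59 -0.01] g 0.301 q [ 0.17  0.37 -0.32  0.88 -0.    0.79]
0.13603712027323264 144.61083033266974
{"tx":17.9,"ty":2.2,"tz":2.4,"yaw":0.133,"claw":0.70}
{"tx":34.1,"ty":5.4,"tz":2.4,"yaw":0.255,"claw":0.70}
{"tx":49.7,"ty":10.5,"tz":2.5,"yaw":0.377,"claw":0.70}
{"tx":62.6,"ty":16.4,"tz":2.5,"yaw":0.482,"claw":0.70}
{"tx":68.7,"ty":19.8,"tz":2.5,"yaw":0.534,"claw":0.70}
```

send_rows:
  steps:
    - {"tx":18,"ty":2,"tz":0,"yaw":0.133,"claw":0.7}
    - {"tx":34,"ty":5.5,"tz":0,"yaw":0.255,"claw":0.7}
    - {"tx":49.5,"ty":10.5,"tz":0,"yaw":0.377,"claw":0.7}
    - {"tx":62.5,"ty":16.5,"tz":0,"yaw":0.482,"claw":0.7}
    - {"tx":68.5,"ty":20,"tz":0,"yaw":0.534,"claw":0.7}

```text
clock: 5.0
eef_pos: [0.5342, 0.1256, 0.0673]
tcp_rot: [-3.072, -0.66, -0.006]
wrist_force: [-0.1, 0.4, -0.3]
gripper_width: 0.296
```

```bash
python3 - <<'E'
from cell import *
from h import *
st=observe();show(st)
p=tool(st)[0];d=p[:2]-AX;print(np.hypot(*d),np.degrees(np.arctan2(d[1],d[0])))
im=read_camera('top');cv2.imwrite('pics/t3.png',im[:,:,::-1])
cv2.imwrite('pics/t3z.png',cv2.resize(im[110:260,230:430,::-1],None,fx=4,fy=4,interpolation=2))
c=calibration('wrist');im=read_camera('wrist');cv2.imwrite('pics/w3.png',im[:,:,::-1])
import pickle;pickle.dump(c,open('cw3.pkl','wb'))
E
```

```text
t 5.0 p [0.5342 0.1256 0.0673] xang 24.24 tilt 0.22 F [-0.15  0.4  -0.32] g 0.296 q [ 0.23  0.47 -0.15  0.94 -0.    1.38]
0.13559913915571167 113.65110966449768
```

View pics/t3z.png

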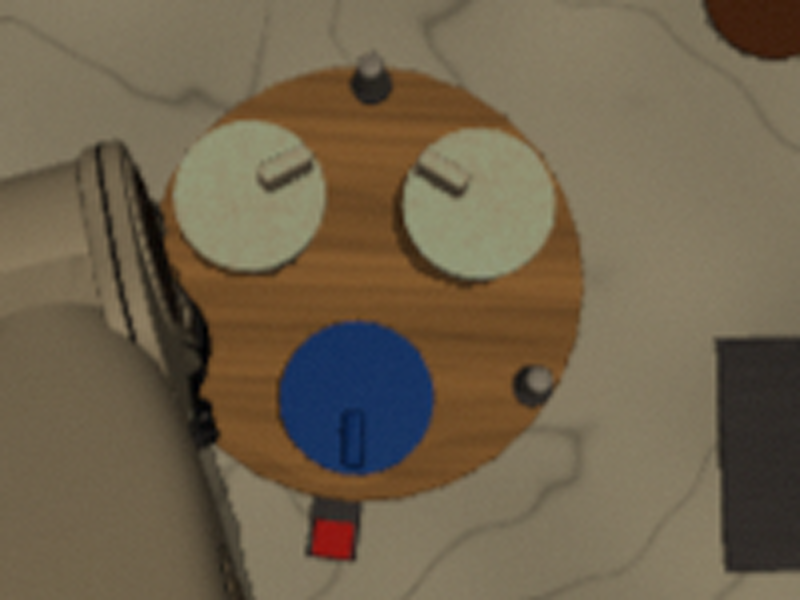

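View pics/w3.png

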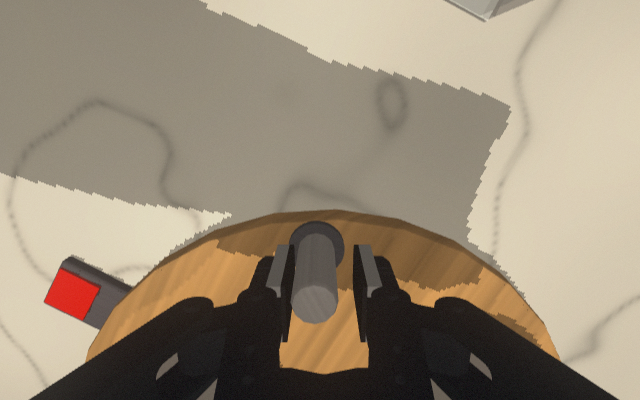

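```bash
cat > ang.py <<'E'
from cell import *
from h import *
def blue(im,c,roi=(290,180,345,235)):
    hsv=cv2.cvtColor(im,cv2.COLOR_BGR2HSV);mask=cv2.inRange(hsv,(100,120,40),(130,255,255))
    k=np.zeros_like(mask);x0,y0,x1,y1=roi;k[y0:y1,x0:x1]=mask[y0:y1,x0:x1]
    cs,_=cv2.findContours(k,0,2);e=cv2.fitEllipse(max(cs,key=cv2.contourArea))
    return ray(c,*e[0],.0925)[:2]
E
python3 - <<'E'
from ang import *
c=calibration('top');im=cv2.imread('pics/t3.png')
A=lambda p:np.degrees(np.arctan2(p[1]-AX[1],p[0]-AX[0]))
P=lambda x,y:(230+(x+.5)/4-.5,110+(y+.5)/4-.5)
b=blue(im,c);print('blue',b,A(b))
for q in [(370,62),(539,378)]: print(A(ray(c,*P(*q),.082)))
# pointer from edges: mask of red + dark; use red corners
hsv=cv2.cvtColor(im,cv2.COLOR_BGR2HSV);m=cv2.inRange(hsv,(0,150,60),(8,255,255));m[:230]=0;m[260:]=0;m[:,:300]=0;m[:,335:]=0
y,x=np.nonzero(m);w=ray(c,x.mean(),y.mean(),.008);print('red',w,A(w),len(x))
im0=cv2.imread('pics/top0.png')
# wrist view red in w3 and first w1
import pickle
for f,cc in (('pics/w3.png',pickle.load(open('cw3.pkl','rb'))),('pics/w1.png',np.load('cw1.npy',allow_pickle=True).item())):
    h=cv2.cvtColor(cv2.imread(f),cv2.COLOR_BGR2HSV);m=cv2.inRange(h,(0,180,80),(6,255,255));m=cv2.morphologyEx(m,cv2.MORPH_OPEN,np.ones((3,3)))
    cs,_=cv2.findContours(m,0,2);r=max(cs,key=cv2.contourArea);M=cv2.moments(r);w=ray(cc,M['m10']/M['m00'],M['m01']/M['m00'],.008);print(f,w,A(w),np.hypot(*(w[:2]-AX)), M['m00'])
E
```

```text
blue [0.50530515 0.00720378] 176.01421576207136
-3.8663929559526675
-123.33303491980992
red [0.41649763 0.02710304 0.008     ] 171.5058080515241 97
pics/w3.png [0.41663701 0.02540936 0.008     ] 172.05178227798615 0.17363098976522068 1552.5
pics/w1.png [0.41730021 0.02627563 0.008     ] 171.73743841519627 0.17309654952808995 539.5
```

```bash
python3 - <<'E'
from cell import *
from h import *
st=observe();show(st)
p=tool(st)[0];d=p[:2]-AX;print(np.hypot(*d),np.degrees(np.arctan2(d[1],d[0])))
arc(st,[112,110.5,109.3],z=.067)
E
```

```text
t 5.1 p [0.5341 0.1253 0.0671] xang 24.42 tilt 0.22 F [-0.01 -0.26  1.38] g 0.298 q [ 0.23  0.47 -0.15  0.94 -0.    1.38]
0.13539850502833664 113.74372487684705
{"tx":4.1,"ty":0.5,"tz":0.1,"yaw":0.042,"claw":0.70}
{"tx":7.6,"ty":0.7,"tz":0.1,"yaw":0.068,"claw":0.70}
{"tx":10.4,"ty":0.9,"tz":0.1,"yaw":0.089,"claw":0.70}
```

send_rows:
  steps:
    - {"tx":4,"ty":0.5,"tz":0,"yaw":0.04,"claw":0.7}
    - {"tx":7.5,"ty":0.7,"tz":0,"yaw":0.07,"claw":0.7}
    - {"tx":10.2,"ty":0.9,"tz":0,"yaw":0.09,"claw":0.7}
    - {"tx":10.2,"ty":0.9,"tz":0,"yaw":0.09,"claw":0.7}

```text
clock: 5.5
eef_pos: [0.5421, 0.1281, 0.0661]
tcp_rot: [-3.097, -0.526, -0.002]
wrist_force: [-0.7, 0.1, 0.6]
gripper_width: 0.301
```

```bash
python3 - <<'E'
from ang import *
st=observe();show(st)
im=read_camera('top')[:,:,::-1].copy();cv2.imwrite('pics/t4.png',im)
cv2.imwrite('pics/t4z.png',cv2.resize(im[110:260,230:430],None,fx=4,fy=4,interpolation=2))
c=calibration('top')
A=lambda p:np.degrees(np.arctan2(p[1]-AX[1],p[0]-AX[0]))
b=blue(im,c);print('blue',b,A(b))
E
```

```text
t 5.5 p [0.5421 0.1281 0.0661] xang 19.27 tilt 0.07 F [-0.68  0.12  0.55] g 0.301 q [ 0.23  0.49 -0.12  0.96  0.    1.47]
blue [0.50579426 0.0118416 ] 172.8130729729907
```

View pics/t4z.png

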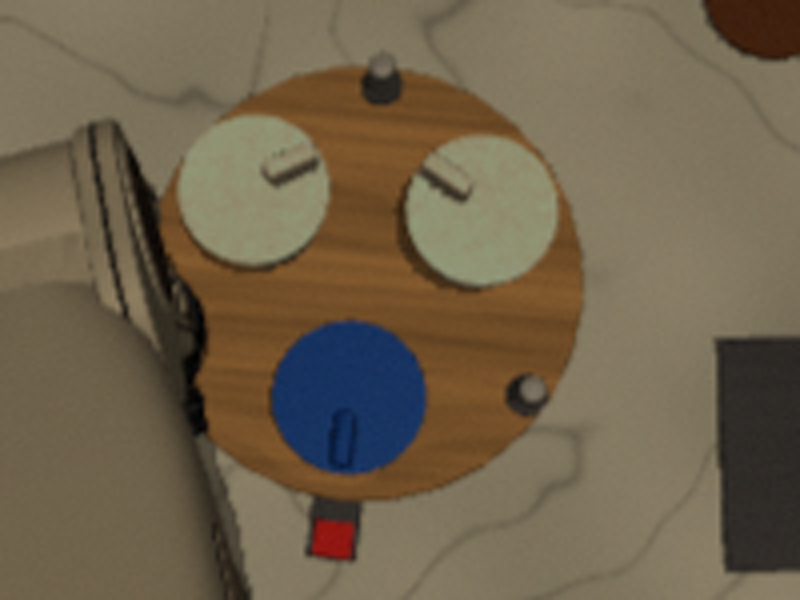

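send_rows:
  steps:
    - {"tx":1.5,"ty":0,"tz":0,"yaw":0.01,"claw":0.7}
    - {"tx":2.7,"ty":0,"tz":0,"yaw":0.02,"claw":0.7}
    - {"tx":2.7,"ty":0,"tz":0,"yaw":0.02,"claw":0.7}

```text
clock: 5.85
eef_pos: [0.5444, 0.1289, 0.0653]
tcp_rot: [3.102, 0.494, 0.0]
wrist_force: [-1.1, -1.0, 0.9]
gripper_width: 0.308
```

```bash
python3 - <<'E'
from ang import *
st=observe();show(st)
im=read_camera('top')[:,:,::-1].copy();cv2.imwrite('pics/t5.png',im)
cv2.imwrite('pics/t5z.png',cv2.resize(im[110:260,230:430],None,fx=4,fy=4,interpolation=2))
c=calibration('top')
A=lambda p:np.degrees(np.arctan2(p[1]-AX[1],p[0]-AX[0]))
b=blue(im,c);print('blue',b,A(b))
P=lambda x,y:(230+(x+.5)/4-.5,110+(y+.5)/4-.5)
for q in [(383,64),(532,388)]: print('t4 posts',A(ray(c,*P(*q),.082)))
E
```

```text
t 5.85 p [0.5444 0.1289 0.0653] xang 18.09 tilt 0.01 F [-1.06 -1.03  0.88] g 0.308 q [ 0.23  0.5  -0.12  0.96 -0.    1.49]
blue [0.50587479 0.01318346] 171.8932672002628
t4 posts -7.445781964041142
t4 posts -126.71328975147519
```

View pics/t5z.png

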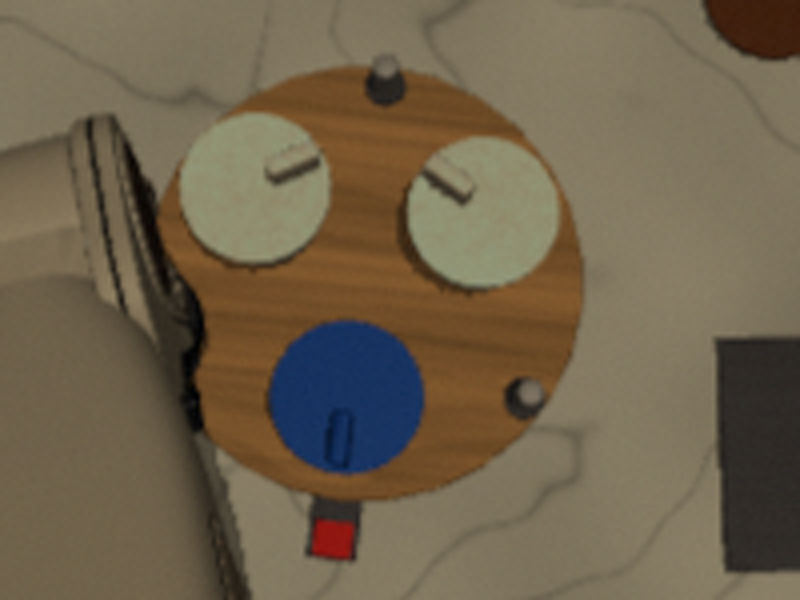

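send_rows:
  steps:
    - {"tx":-1,"ty":0,"tz":-20,"yaw":0,"claw":0.65}
    - {"tx":-1,"ty":0,"tz":-60,"yaw":0,"claw":0.65}
    - {"tx":-1,"ty":0,"tz":-105,"yaw":0,"claw":0.65}
    - {"tx":-1,"ty":0,"tz":-135,"yaw":0,"claw":0.65}
    - {"tx":-1,"ty":0,"tz":-145,"yaw":0,"claw":0.65}

```text
clock: 6.4
eef_pos: [0.5459, 0.1294, 0.2146]
tcp_rot: [-3.102, -0.494, -0.013]
wrist_force: [0.4, -0.0, 0.9]
gripper_width: 0.354
```

```bash
python3 - <<'E'
from ang import *
st=observe();show(st)
a=np.radians(171.7);g=[*(AX+.112*np.array([np.cos(a),np.sin(a)])),.21];print(g)
lerp(st,g,8,8,81.7-np.degrees(np.arctan2(*tool(st)[1][:2,0][::-1])),.65)
E
```

```text
t 6.4 p [0.5459 0.1294 0.2146] xang 18.11 tilt 0.48 F [ 0.39 -0.04  0.93] g 0.354 q [0.23 0.37 0.1  1.3  0.   1.49]
[np.float64(0.47777311162427544), np.float64(0.017567894512109047), 0.21]
{"tx":-12.4,"ty":10.6,"tz":0.5,"yaw":-0.139,"claw":0.65}
{"tx":-24.9,"ty":21.3,"tz":1.0,"yaw":-0.277,"claw":0.65}
{"tx":-37.3,"ty":31.9,"tz":1.4,"yaw":-0.416,"claw":0.65}
{"tx":-49.7,"ty":42.5,"tz":1.9,"yaw":-0.555,"claw":0.65}
{"tx":-62.2,"ty":53.2,"tz":2.4,"yaw":-0.694,"claw":0.65}
{"tx":-74.6,"ty":63.8,"tz":2.9,"yaw":-0.832,"claw":0.65}
{"tx":-87.1,"ty":74.4,"tz":3.3,"yaw":-0.971,"claw":0.65}
{"tx":-99.5,"ty":85.1,"tz":3.8,"yaw":-1.110,"claw":0.65}
```

send_rows:
  steps:
    - {"tx":-12.5,"ty":10.5,"tz":0,"yaw":-0.139,"claw":0.65}
    - {"tx":-25,"ty":21,"tz":0,"yaw":-0.277,"claw":0.65}
    - {"tx":-37,"ty":32,"tz":0,"yaw":-0.416,"claw":0.65}
    - {"tx":-50,"ty":42.5,"tz":0,"yaw":-0.555,"claw":0.65}
    - {"tx":-62,"ty":53,"tz":0,"yaw":-0.694,"claw":0.65}

```text
clock: 6.9
eef_pos: [0.5001, 0.0585, 0.209]
tcp_rot: [-2.744, -1.528, 0.002]
wrist_force: [0.2, -0.0, -0.2]
gripper_width: 0.351
```

```bash
python3 - <<'E'
from ang import *
st=observe();show(st)
rows(st,[(.4807,.0224,.212,77,.65),(.4782,.0176,.21,81.7,.65)])
lerp(st,[.4777,.0176,.21],4,4,81.7-np.degrees(np.arctan2(*tool(st)[1][:2,0][::-1])),.65)
E
```

```text
t 6.9 p [0.5001 0.0585 0.209 ] xang 58.21 tilt 0.1 F [ 0.19 -0.   -0.18] g 0.351 q [ 0.12  0.27 -0.06  1.25  0.    0.67]
{"tx":-40.9,"ty":2.5,"tz":-3.0,"yaw":-0.328,"claw":0.65}
{"tx":-46.3,"ty":2.9,"tz":-1.0,"yaw":-0.410,"claw":0.65}
{"tx":-11.6,"ty":0.6,"tz":-0.2,"yaw":-0.102,"claw":0.65}
{"tx":-23.3,"ty":1.2,"tz":-0.5,"yaw":-0.205,"claw":0.65}
{"tx":-34.9,"ty":1.9,"tz":-0.7,"yaw":-0.307,"claw":0.65}
{"tx":-46.6,"ty":2.5,"tz":-1.0,"yaw":-0.410,"claw":0.65}
```

send_rows:
  steps:
    - {"tx":-14,"ty":0.5,"tz":0,"yaw":-0.12,"claw":0.65}
    - {"tx":-27,"ty":1,"tz":0,"yaw":-0.24,"claw":0.65}
    - {"tx":-38,"ty":2,"tz":0,"yaw":-0.34,"claw":0.65}
    - {"tx":-45,"ty":2.5,"tz":0,"yaw":-0.4,"claw":0.65}
    - {"tx":-46.5,"ty":2.5,"tz":0,"yaw":-0.41,"claw":0.65}

```text
clock: 7.4
eef_pos: [0.4776, 0.0178, 0.2092]
tcp_rot: [-2.382, -2.046, 0.002]
wrist_force: [-0.5, 0.1, 0.1]
gripper_width: 0.348
```

```bash
python3 - <<'E'
from ang import *
import pickle
st=observe();show(st)
c=calibration('wrist');im=read_camera('wrist');cv2.imwrite('pics/w6.png',im[:,:,::-1]);pickle.dump(c,open('cw6.pkl','wb'))
im=read_camera('side')[:,:,::-1];cv2.imwrite('pics/s6.png',im)
cv2.imwrite('pics/s6z.png',cv2.resize(im[120:280,200:400],None,fx=3.9,fy=3.7,interpolation=2))
E
```

```text
t 7.4 p [0.4776 0.0178 0.2092] xang 81.33 tilt 0.09 F [-0.48  0.08  0.1 ] g 0.348 q [ 0.04  0.22 -0.12  1.23  0.    0.19]
```

View pics/w6.png

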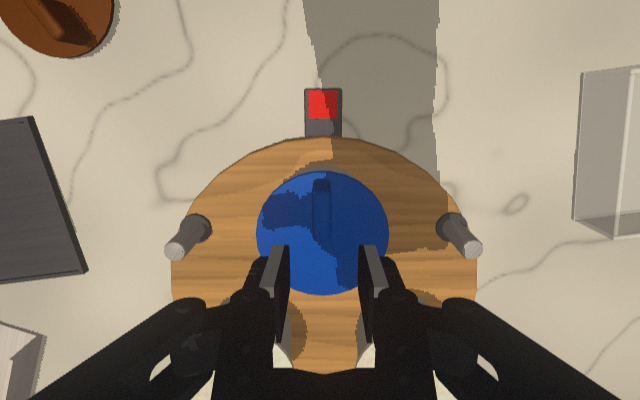

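View pics/s6z.png

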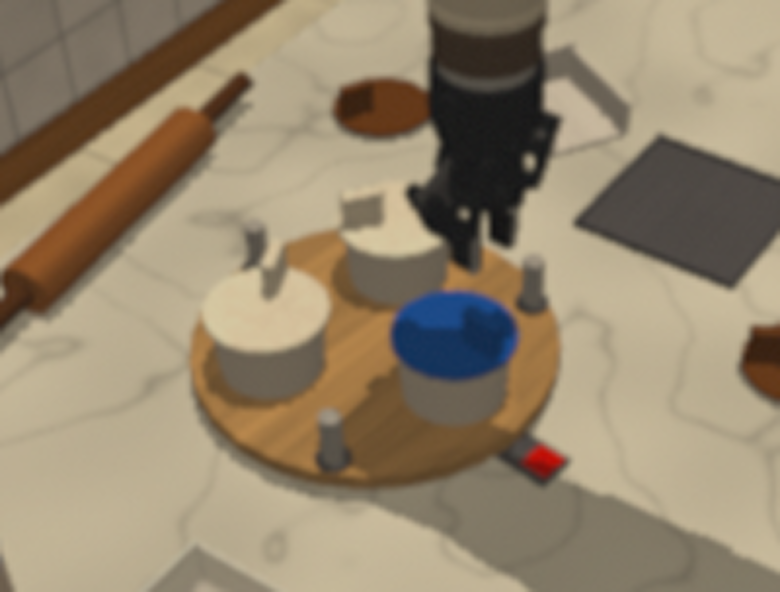

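```bash
python3 - <<'E'
from ang import *
import pickle
c=pickle.load(open('cw6.pkl','rb'))
im=cv2.imread('pics/w6.png');hsv=cv2.cvtColor(im,cv2.COLOR_BGR2HSV)
A=lambda p:np.degrees(np.arctan2(p[1]-AX[1],p[0]-AX[0]))
l,r=ray(c,174,250,.082),ray(c,473,249,.082);print(l,r,A(l),A(r),'mean',(A(l)%360+A(r)%360)/2)
n=(r-l)[:2];print('perp dir',np.degrees(np.arctan2(n[1],n[0]))+90, np.hypot(*n))
m=cv2.inRange(hsv,(0,150,80),(8,255,255));m[130:]=0;m[:,:290]=0
y,x=np.nonzero(m);w=ray(c,(x.min()+x.max())/2,y.mean(),.008);print('red',w,A(w),x.min(),x.max())
w=ray(c,323.4,112,.008);print('bar',w,A(w))
# bar direction from left/right edges
g=cv2.cvtColor(im,cv2.COLOR_BGR2GRAY)
print(g[95,298:350]);print(g[125,298:350])
b=cv2.inRange(hsv,(100,120,30),(130,255,255));cs,_=cv2.findContours(b,0,2);k=cv2.convexHull(max(cs,key=cv2.contourArea));print(cv2.boundingRect(k))
mm=np.zeros_like(b);
pts=k[:,0][k[:,0,1]<245];e=cv2.fitEllipse(pts.astype(np.float32));w=ray(c,*e[0],.0935);print('lid',e,w,A(w),np.hypot(*(w[:2]-AX)))
cv2.imwrite('pics/w6z.png',cv2.resize(im[80:250,240:410],None,fx=3.5,fy=3.5,interpolation=2))
E
```

```text
[ 0.50610965 -0.10462756  0.082     ] [0.54029466 0.12584087 0.082     ] -127.88322266642405 111.21517122767051 mean 171.66597428062323
perp dir 171.56292746392222 0.2329899371936078
red [0.41729636 0.0258781  0.008     ] 171.86788125354923 308 337
bar [0.42430231 0.02562164 0.008     ] 171.61356176757704
[195 195 195 196 192 194  69  83  98  99 101 103 105 104 105 106 103 100
 103 102 105 101 100 105 104 102  68  69  70  68  66  68  67  68  68  68
  70  68  66  69  63  62  59  57 108 128 130 129 129 130 130 130]
[194 193 195 193 193 194 155  78  92  95  90  94  95  92  93  94  93  93
  90  90  92  91  93  94  92  90  90  94  93  93  89  88  89  94  90  59
  59  61  61  61  62  61  58  54 130 129 126 129 124 125 122 119]
(256, 172, 133, 123)
lid ((322.04547119140625, 233.95230102539062), (125.72984313964844, 132.13851928710938), 90.30371856689453) [0.50540363 0.01232181 0.0935    ] 172.52112077491745 0.08391019975141209
```

View pics/w6z.png

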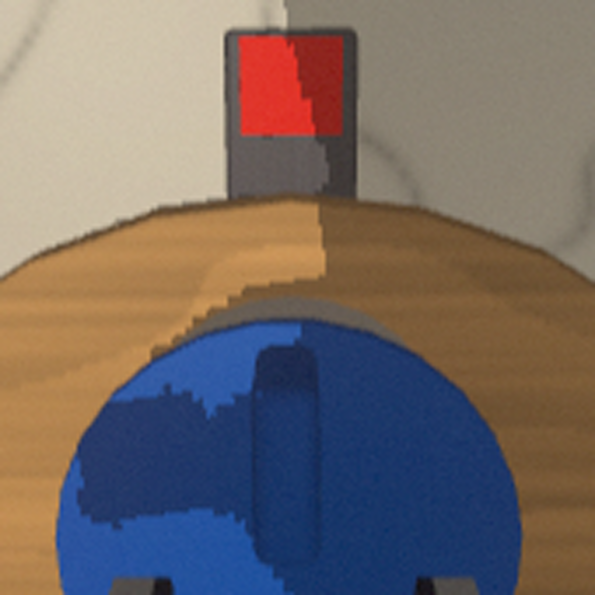

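```bash
python3 - <<'E'
from ang import *
import pickle
c=pickle.load(open('cw6.pkl','rb'))
a=np.radians(171.7);d=np.array([np.cos(a),np.sin(a)])
for r in (.096,.113,.130):
    for z in (.095,.131): print(r,z,[(np.array(proj(c,[*(AX+r*d),z]))-[240,80])*3.5])
print(ray(c,321.7,208,.131), AX+.113*d)
E
```

```text
0.096 0.095 [array([292.53202745, 487.08185283])]
0.096 0.131 [array([292.47939362, 557.22531201])]
0.113 0.095 [array([292.00922277, 407.96283462])]
0.113 0.131 [array([291.87300172, 467.20642118])]
0.13 0.095 [array([291.46578374, 325.72110272])]
0.13 0.131 [array([291.2388174 , 373.06174543])]
[0.47313816 0.01722761 0.131     ] [0.47678359 0.01771225]
```

```bash
python3 - <<'E'
from ang import *
st=observe();show(st)
a=np.radians(171.7);d=np.array([np.cos(a),np.sin(a)]);n=np.array([-d[1],d[0]])
g=AX+.116*d+.001*n;print(g, n)
rows(st,[(*g,z,81.6,.7) for z in (.18,.15,.13,.12,.116)])
E
```

```text
t 7.5 p [0.4781 0.0183 0.2096] xang 81.28 tilt 0.06 F [-0.12  0.08  0.29] g 0.349 q [ 0.04  0.22 -0.12  1.23  0.    0.19]
[0.47367065 0.01715579] [-0.1443562  -0.98952579]
{"tx":-1.8,"ty":-4.2,"tz":29.6,"yaw":-0.006,"claw":0.70}
{"tx":-1.8,"ty":-4.1,"tz":59.6,"yaw":-0.006,"claw":0.70}
{"tx":-1.8,"ty":-4.1,"tz":79.6,"yaw":-0.006,"claw":0.70}
{"tx":-1.8,"ty":-4.1,"tz":89.6,"yaw":-0.006,"claw":0.70}
{"tx":-1.8,"ty":-4.1,"tz":93.6,"yaw":-0.006,"claw":0.70}
```

send_rows:
  steps:
    - {"tx":-1.5,"ty":-4,"tz":30,"yaw":-0.006,"claw":0.7}
    - {"tx":-1.5,"ty":-4,"tz":60,"yaw":-0.006,"claw":0.7}
    - {"tx":-1.5,"ty":-4,"tz":80,"yaw":-0.006,"claw":0.75}
    - {"tx":-1.5,"ty":-4,"tz":90,"yaw":-0.006,"claw":0.75}
    - {"tx":-1.5,"ty":-4,"tz":93.5,"yaw":-0.006,"claw":0.8}

```text
clock: 8.0
eef_pos: [0.4736, 0.0178, 0.1156]
tcp_rot: [-2.375, -2.054, 0.003]
wrist_force: [-0.8, 0.2, 0.6]
gripper_width: 0.202
```

send_rows:
  steps:
    - {"tx":0,"ty":0,"tz":0,"yaw":0,"claw":0.84}
    - {"tx":0,"ty":0,"tz":0,"yaw":0,"claw":0.84}

```text
clock: 8.2
eef_pos: [0.475, 0.0176, 0.1177]
tcp_rot: [2.376, 2.054, 0.002]
wrist_force: [-0.5, 0.3, 0.5]
gripper_width: 0.16
```

```bash
python3 - <<'E'
from ang import *
import pickle
st=observe();show(st)
c=calibration('wrist');im=read_camera('wrist');cv2.imwrite('pics/w7.png',im[:,:,::-1]);pickle.dump(c,open('cw7.pkl','wb'))
im=read_camera('side')[:,:,::-1];cv2.imwrite('pics/s7.png',im)
cv2.imwrite('pics/s7z.png',cv2.resize(im[150:280,260:400],None,fx=4.5,fy=4.5,interpolation=2))
show(observe())
E
```

```text
t 8.2 p [0.475  0.0176 0.1177] xang 81.7 tilt 0.1 F [-0.53  0.3   0.47] g 0.16 q [ 0.04  0.29 -0.28  1.   -0.    0.18]
t 8.3 p [0.475  0.0175 0.1179] xang 81.7 tilt 0.13 F [ 0.05 -0.47 -0.2 ] g 0.163 q [ 0.04  0.29 -0.28  1.    0.    0.18]
```

View pics/w7.png

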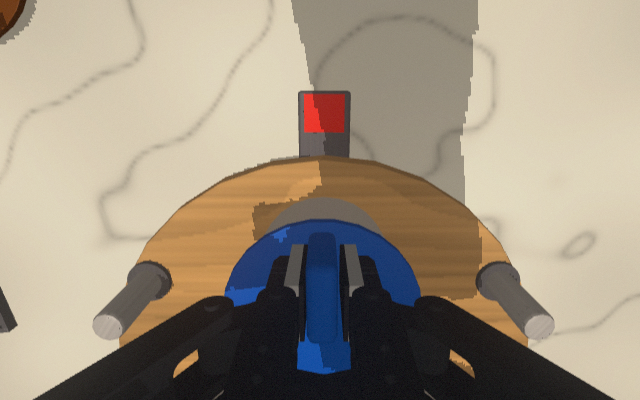

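View pics/s7z.png

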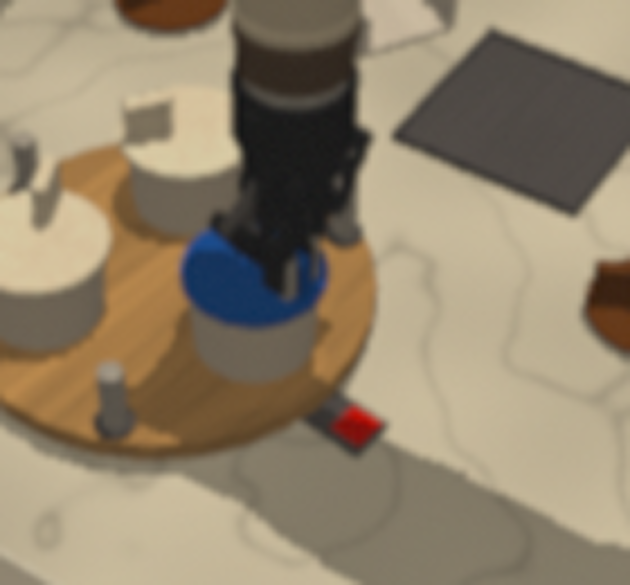

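send_rows:
  steps:
    - {"tx":0,"ty":0,"tz":0,"yaw":0,"claw":0.86}
    - {"tx":0,"ty":0,"tz":0,"yaw":0,"claw":0.86}

```text
clock: 8.5
eef_pos: [0.475, 0.0173, 0.1178]
tcp_rot: [2.375, 2.054, 0.003]
wrist_force: [-0.5, 0.1, 3.5]
gripper_width: 0.142
```

send_rows:
  steps:
    - {"tx":0,"ty":0,"tz":0,"yaw":0,"claw":0.87}
    - {"tx":0,"ty":0,"tz":0,"yaw":0,"claw":0.87}

```text
clock: 8.7
eef_pos: [0.475, 0.0174, 0.1179]
tcp_rot: [2.375, 2.053, 0.003]
wrist_force: [-0.7, -1.1, 5.6]
gripper_width: 0.14
```

send_rows:
  steps:
    - {"tx":0,"ty":0,"tz":0,"yaw":0,"claw":0.88}
    - {"tx":0,"ty":0,"tz":0,"yaw":0,"claw":0.88}

```text
clock: 8.9
eef_pos: [0.475, 0.0174, 0.1179]
tcp_rot: [2.375, 2.054, 0.003]
wrist_force: [-1.3, -0.5, 6.2]
gripper_width: 0.126
```

send_rows:
  steps:
    - {"tx":0,"ty":1.5,"tz":-1,"yaw":0,"claw":0.88}
    - {"tx":0,"ty":3,"tz":-2.5,"yaw":0,"claw":0.88}
    - {"tx":0,"ty":4.5,"tz":-4,"yaw":0,"claw":0.88}
    - {"tx":0,"ty":5,"tz":-5,"yaw":0,"claw":0.88}
    - {"tx":0,"ty":5,"tz":-5,"yaw":0,"claw":0.88}

```text
clock: 9.4
eef_pos: [0.4784, 0.0168, 0.1214]
tcp_rot: [-2.375, -2.054, 0.002]
wrist_force: [-1.0, 0.8, -1.5]
gripper_width: 0.133
```

```bash
cat > look.py <<'E'
import sys
from ang import *
import pickle
n=sys.argv[1]
st=observe();show(st)
c=calibration('wrist');im=read_camera('wrist')[:,:,::-1];cv2.imwrite(f'pics/w{n}.png',im);pickle.dump(c,open(f'cw{n}.pkl','wb'))
s=read_camera('side')[:,:,::-1];cv2.imwrite(f'pics/s{n}.png',s)
a=cv2.resize(s[165:245,275:375],None,fx=5,fy=5,interpolation=2)
b=cv2.resize(im[80:400,200:450],(300,384))
o=np.zeros((400,800,3),np.uint8);o[:,:500]=a;o[:384,500:]=b
cv2.imwrite(f'pics/v{n}.png',o)
E
python3 look.py 8
```

```text
t 9.4 p [0.4784 0.0168 0.1214] xang 81.71 tilt 0.1 F [-0.96  0.82 -1.47] g 0.133 q [ 0.03  0.29 -0.26  1.01  0.    0.18]
```

View pics/v8.png

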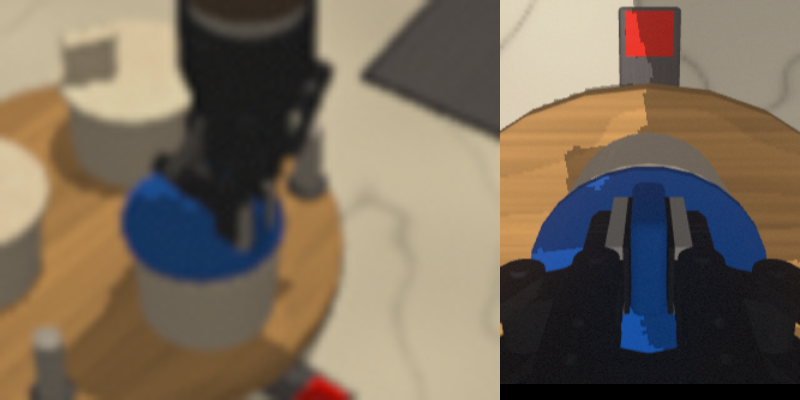

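```bash
cat > tilt.py <<'E'
import sys,cv2,numpy as np
for n in sys.argv[1:]:
    im=cv2.imread(f'pics/w{n}.png').astype(int)
    b=((im[:,:,0]>im[:,:,2]*1.8)&(im[:,:,0]>im[:,:,1]*1.2)&(im[:,:,0]>40)).astype(np.uint8)
    r=[np.nonzero(b[:,x])[0].min() if b[:,x].any() else -1 for x in (280,300,320,340,360)]
    col=np.nonzero(b[260])[0]; print(n,r,'row240',np.nonzero(b[240])[0][[0,-1]],'row360',(np.nonzero(b[360])[0][[0,-1]] if b[360].any() else None))
    # bottom of blue between fingers
    print('  bottom', [np.nonzero(b[:,x])[0].max() for x in (310,320,330)])
E
python3 tilt.py 7 8
```

```text
7 [np.int64(228), np.int64(222), np.int64(220), np.int64(221), np.int64(226)] row240 [259 385] row360 [297 350]
  bottom [np.int64(372), np.int64(374), np.int64(373)]
8 [np.int64(229), np.int64(222), np.int64(219), np.int64(220), np.int64(225)] row240 [260 387] row360 [301 346]
  bottom [np.int64(372), np.int64(374), np.int64(373)]
```

send_rows:
  steps:
    - {"tx":0,"ty":0,"tz":0,"yaw":0,"claw":0.865}
    - {"tx":0,"ty":0,"tz":0,"yaw":0,"claw":0.865}

```text
clock: 9.7
eef_pos: [0.4785, 0.0167, 0.1215]
tcp_rot: [-2.376, -2.054, 0.001]
wrist_force: [-1.9, 1.4, -1.8]
gripper_width: 0.137
```

```bash
python3 look.py 9; python3 tilt.py 9
```

```text
t 9.7 p [0.4785 0.0167 0.1215] xang 81.7 tilt 0.07 F [-1.9   1.44 -1.77] g 0.137 q [ 0.03  0.29 -0.26  1.01  0.    0.18]
9 [np.int64(228), np.int64(222), np.int64(219), np.int64(220), np.int64(225)] row240 [260 387] row360 [300 347]
  bottom [np.int64(372), np.int64(374), np.int64(373)]
```

send_rows:
  steps:
    - {"tx":0,"ty":1.5,"tz":-0.5,"yaw":0,"claw":0.86}
    - {"tx":0,"ty":3,"tz":-1,"yaw":0,"claw":0.86}
    - {"tx":0,"ty":4,"tz":-1.5,"yaw":0,"claw":0.86}
    - {"tx":0,"ty":4,"tz":-1.5,"yaw":0,"claw":0.86}

```text
clock: 10.2
eef_pos: [0.4837, 0.0161, 0.1237]
tcp_rot: [2.376, 2.054, 0.001]
wrist_force: [-1.9, -0.1, 0.5]
gripper_width: 0.142
```

```bash
python3 look.py 10; python3 tilt.py 10
```

```text
t 10.2 p [0.4837 0.0161 0.1237] xang 81.7 tilt 0.07 F [-1.88 -0.11  0.45] g 0.142 q [ 0.03  0.3  -0.25  1.02 -0.    0.18]
10 [np.int64(219), np.int64(213), np.int64(210), np.int64(211), np.int64(216)] row240 [248 399] row360 [300 347]
  bottom [np.int64(372), np.int64(374), np.int64(373)]
```

View pics/v10.png

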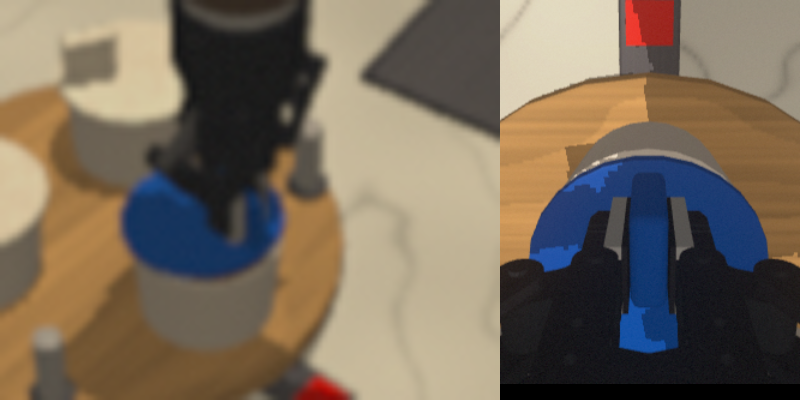

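```bash
cat > th.py <<'E'
import sys,pickle
from h import *
from scipy.optimize import brentq
a=np.radians(171.7);d=np.array([np.cos(a),np.sin(a)])
def edge(c,th,s,low):  # lower front edge (underside) at z=0 plane or top(+5)
    # hinge at r=0.040 (rim outer edge inner side), lid shifted inward s; lid frame: out coord from hinge
    L=(.134-s)-.040; h=low
    r=.040+L*np.cos(th)-h*np.sin(th); z=.090+L*np.sin(th)+h*np.cos(th)
    return proj(c,[*(AX+r*d),z])[1]
for n,row in zip(sys.argv[1::2],map(float,sys.argv[2::2])):
    c=pickle.load(open(f'cw{n}.pkl','rb'))
    for s in (0,.0035):
        e=lambda t:min(edge(c,t,s,0),edge(c,t,s,.005))-row
        ts=np.radians(np.arange(-5,30,.5));v=[e(t) for t in ts]
        print(n,'s',s,[round(np.degrees(brentq(e,ts[i],ts[i+1])),1) for i in range(len(ts)-1) if v[i]*v[i+1]<0], round(v[10]+row,1))
E
python3 th.py 6 171.5 7 219.5 8 218.5 9 218.5 10 209.5
```

```text
6 s 0 [np.float64(8.3)] 165.9
6 s 0.0035 [np.float64(1.4)] 170.8
7 s 0 [np.float64(5.4)] 211.9
7 s 0.0035 [np.float64(0.4)] 219.0
8 s 0 [np.float64(10.6)] 202.4
8 s 0.0035 [np.float64(6.7)] 209.5
9 s 0 [np.float64(10.8)] 202.2
9 s 0.0035 [np.float64(6.8)] 209.3
10 s 0 [np.float64(13.0)] 190.0
10 s 0.0035 [np.float64(9.2)] 197.2
```

```bash
cat > piv.py <<'E'
import sys,pickle
from h import *
a=np.radians(171.7);d=np.array([np.cos(a),np.sin(a)])
c=pickle.load(open('cw7.pkl','rb'))
g=np.array([np.dot(np.array([.475,.0176])-AX,d),.1177+.005])  # grip (r,z)
def row(th,r0,dz=0):
    out=[]
    for h in (.090,.095):
        v=np.array([r0,h])-g-[0,dz]; R2=np.array([[np.cos(th),-np.sin(th)],[np.sin(th),np.cos(th)]]); w=g+[0,dz]+R2@v
        out.append(proj(c,[*(AX+w[0]*d),w[1]])[1])
    return min(out)
for r0 in (.1305,):
  for z in (-.005,0,.005): print(z,[(t,round(row(np.radians(t),r0,z),1)) for t in (0,3,5,8,10,12,15,18,20)])
E
python3 piv.py
```

```text
-0.005 [(0, np.float64(219.0)), (3, np.float64(216.8)), (5, np.float64(215.3)), (8, np.float64(213.3)), (10, np.float64(212.0)), (12, np.float64(210.7)), (15, np.float64(209.0)), (18, np.float64(207.4)), (20, np.float64(206.4))]
0 [(0, np.float64(219.0)), (3, np.float64(216.2)), (5, np.float64(214.4)), (8, np.float64(211.8)), (10, np.float64(210.2)), (12, np.float64(208.6)), (15, np.float64(206.3)), (18, np.float64(204.2)), (20, np.float64(202.9))]
0.005 [(0, np.float64(219.0)), (3, np.float64(215.7)), (5, np.float64(213.6)), (8, np.float64(210.4)), (10, np.float64(208.4)), (12, np.float64(206.5)), (15, np.float64(203.7)), (18, np.float64(201.0)), (20, np.float64(199.3))]
```

```bash
python3 - <<'E'
import cv2,numpy as np
o=[]
for n in (7,9,10):
    s=cv2.imread(f'pics/s{n}.png'); o.append(cv2.resize(s[195:230,295:335],None,fx=6.5,fy=10,interpolation=2))
w=[cv2.resize(cv2.imread(f'pics/w{n}.png')[180:270,220:430],None,fx=1.25,fy=2,interpolation=2) for n in (7,9,10)]
a=np.hstack(o);b=np.hstack(w);W=min(800,max(a.shape[1],b.shape[1]));O=np.zeros((a.shape[0]+b.shape[0],W,3),np.uint8);O[:a.shape[0],:a.shape[1]]=a[:,:W];O[a.shape[0]:,:min(W,b.shape[1])]=b[:,:W]
cv2.imwrite('pics/cmp.png',O);print(O.shape)
E
```

```text
(530, 786, 3)
```

View pics/cmp.png

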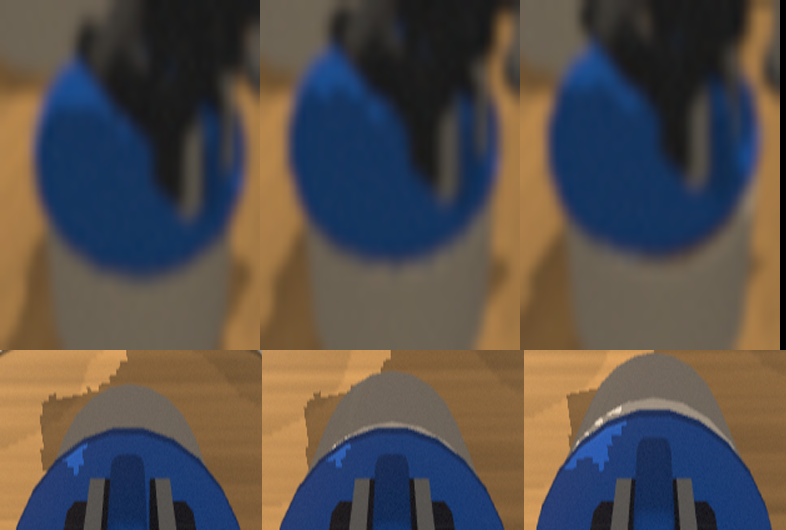

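```bash
python3 - <<'E'
import cv2,numpy as np
w=[cv2.resize(cv2.imread(f'pics/w{n}.png')[200:340,280:365],None,fx=4.2,fy=4.2,interpolation=2) for n in (9,10)]
O=np.hstack(w); O=np.clip(O.astype(float)*1.8,0,255).astype(np.uint8)
cv2.imwrite('pics/cmp2.png',O);print(O.shape)
E
```

```text
(588, 714, 3)
```

View pics/cmp2.png

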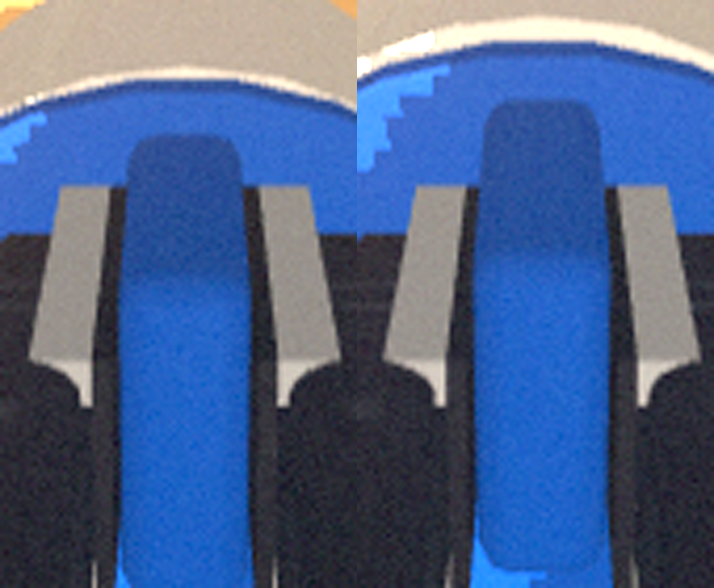

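```bash
cat > fit.py <<'E'
import sys,pickle
from h import *
from scipy.optimize import least_squares
a=np.radians(171.7);d=np.array([np.cos(a),np.sin(a)])
# lid-frame points (r from nominal lid centre outward, z above rim): fin outer bottom, outer top, inner top, front edge top
PT=np.array([[.045,.005],[.045,.041],[.011,.041],[.049,.005]])
def solve(c,rows_,free=3):
    rows_=np.array(rows_,float);ok=~np.isnan(rows_)
    def f(p):
        th=p[0] if free==3 else 0; dr,dz=p[-2:]*1e-3
        cs,sn=np.cos(th),np.sin(th)
        q=np.stack([.085+dr+cs*PT[:,0]-sn*PT[:,1],.090+dz+sn*PT[:,0]+cs*PT[:,1]],1)
        return (np.array([proj(c,[*(AX+x[0]*d),x[1]])[1] for x in q])-rows_)[ok]
    s=least_squares(f,np.zeros(free));return s.x,s.fun
def rep(c,rows_):
    x,f=solve(c,rows_); th=x[0]
    bk=np.array([.085+x[1]*1e-3-.049*np.cos(th),.090+x[2]*1e-3-.049*np.sin(th)])
    print('tilt %.1f deg, centre dr %.1f dz %.1f mm, back edge r %.1f z %.1f mm, res'%(np.degrees(th),x[1],x[2],*(bk*1e3)),f.round(2))
if __name__=='__main__':
    for n,r in (('7',[200+135/4.2,200+282/4.2,200+588/4.2,220]),('9',[200+135/4.2,200+282/4.2,200+590/4.2,219.5]),('10',[200+100/4.2,200+258/4.2,200+568/4.2,210.5])):
        rep(pickle.load(open(f'cw{n}.pkl','rb')),r)
E
python3 fit.py
```

```text
tilt 1.1 deg, centre dr -6.5 dz -10.0 mm, back edge r 29.5 z 79.1 mm, res [-2.24 -0.11  0.17  2.16]
tilt 1.2 deg, centre dr -9.5 dz -5.5 mm, back edge r 26.5 z 83.5 mm, res [-2.47 -0.12  0.19  2.39]
tilt 3.5 deg, centre dr -8.7 dz -1.1 mm, back edge r 27.4 z 85.9 mm, res [-2.72 -0.13  0.21  2.62]
```

send_rows:
  steps:
    - {"tx":0,"ty":-1,"tz":2,"yaw":0,"claw":0.86}
    - {"tx":0,"ty":-2,"tz":4,"yaw":0,"claw":0.86}
    - {"tx":0,"ty":-3,"tz":5.5,"yaw":0,"claw":0.86}
    - {"tx":0,"ty":-3,"tz":5.5,"yaw":0,"claw":0.86}
    - {"tx":0,"ty":-3,"tz":5.5,"yaw":0,"claw":0.82}

```text
clock: 10.8
eef_pos: [0.4801, 0.0166, 0.1178]
tcp_rot: [2.376, 2.055, 0.0]
wrist_force: [0.2, -0.4, -0.2]
gripper_width: 0.181
```

```bash
python3 look.py 11; python3 tilt.py 11
```

```text
t 10.8 p [0.4801 0.0166 0.1178] xang 81.7 tilt 0.0 F [ 0.18 -0.4  -0.19] g 0.181 q [ 0.03  0.3  -0.27  1.    0.    0.18]
11 [np.int64(222), np.int64(215), np.int64(213), np.int64(213), np.int64(218)] row240 [252 396] row360 [294 352]
  bottom [np.int64(372), np.int64(374), np.int64(373)]
```

View pics/w11.png

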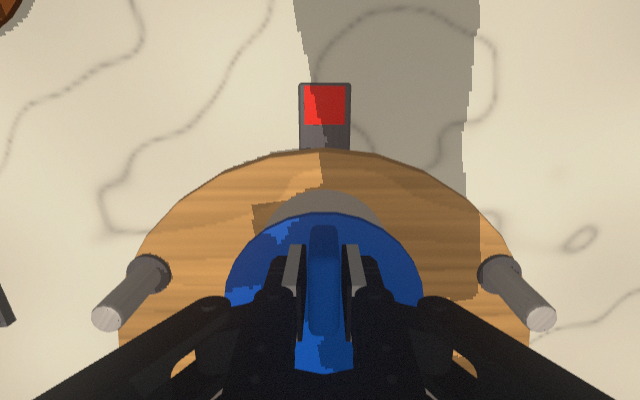

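send_rows:
  steps:
    - {"tx":0,"ty":0,"tz":-5,"yaw":0,"claw":0.8}
    - {"tx":0,"ty":-5,"tz":-11,"yaw":0,"claw":0.8}
    - {"tx":0,"ty":-11,"tz":-15,"yaw":0,"claw":0.8}
    - {"tx":0,"ty":-15,"tz":-15,"yaw":0,"claw":0.8}
    - {"tx":0,"ty":-15,"tz":-15,"yaw":0,"claw":0.84}

```text
clock: 11.4
eef_pos: [0.4645, 0.0189, 0.1331]
tcp_rot: [-2.376, -2.055, 0.0]
wrist_force: [0.3, -0.3, -0.2]
gripper_width: 0.161
```

send_rows:
  steps:
    - {"tx":0,"ty":0,"tz":0,"yaw":0,"claw":0.87}
    - {"tx":0,"ty":0,"tz":0,"yaw":0,"claw":0.88}
    - {"tx":0,"ty":0,"tz":0,"yaw":0,"claw":0.88}

```text
clock: 11.7
eef_pos: [0.4646, 0.0188, 0.1331]
tcp_rot: [-2.376, -2.054, 0.001]
wrist_force: [-3.2, 1.5, 5.8]
gripper_width: 0.128
```

```bash
python3 look.py 12; python3 tilt.py 12
```

```text
t 11.7 p [0.4646 0.0188 0.1331] xang 81.71 tilt 0.06 F [-3.18  1.47  5.78] g 0.128 q [ 0.04  0.26 -0.28  1.03  0.    0.19]
12 [np.int64(242), np.int64(234), np.int64(232), np.int64(233), np.int64(238)] row240 [283 364] row360 [301 346]
  bottom [np.int64(372), np.int64(374), np.int64(373)]
```

View pics/w12.png

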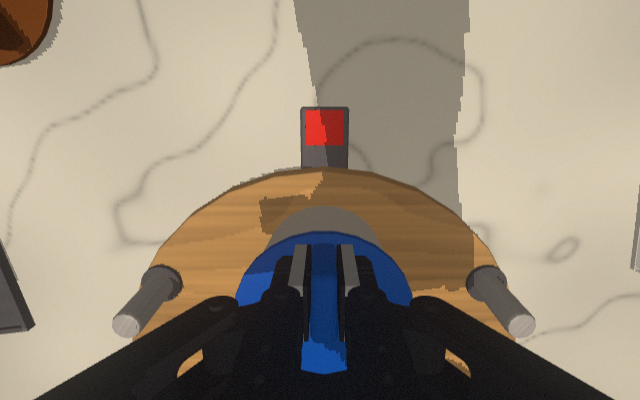

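View pics/v12.png

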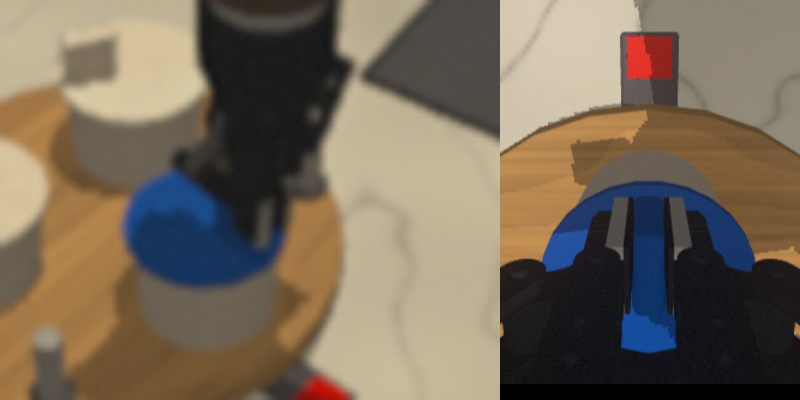

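send_rows:
  steps:
    - {"tx":0,"ty":2,"tz":-0.5,"yaw":0,"claw":0.88}
    - {"tx":0,"ty":4,"tz":-1.5,"yaw":0,"claw":0.88}
    - {"tx":0,"ty":6,"tz":-3,"yaw":0,"claw":0.88}
    - {"tx":0,"ty":7,"tz":-4.5,"yaw":0,"claw":0.88}
    - {"tx":0,"ty":7,"tz":-4.5,"yaw":0,"claw":0.88}

```text
clock: 12.3
eef_pos: [0.4677, 0.0182, 0.1357]
tcp_rot: [-2.37, -2.051, 0.011]
wrist_force: [-9.9, 1.2, 3.6]
gripper_width: 0.126
```

```bash
python3 look.py 13; python3 tilt.py 13;python3 - <<'E'
import cv2,numpy as np
w=[cv2.resize(cv2.imread(f'pics/w{n}.png')[200:340,280:365],None,fx=4.2,fy=4.2,interpolation=2) for n in (12,13)]
O=np.hstack(w); O=np.clip(O.astype(float)*1.8,0,255).astype(np.uint8)
cv2.imwrite('pics/cmp3.png',O)
E
```

```text
t 12.3 p [0.4677 0.0182 0.1357] xang 81.73 tilt 0.58 F [-9.89  1.16  3.57] g 0.126 q [ 0.04  0.27 -0.26  1.05  0.    0.18]
13 [np.int64(240), np.int64(233), np.int64(230), np.int64(231), np.int64(237)] row240 [280 368] row360 [301 346]
  bottom [np.int64(372), np.int64(373), np.int64(373)]
```

View pics/cmp3.png

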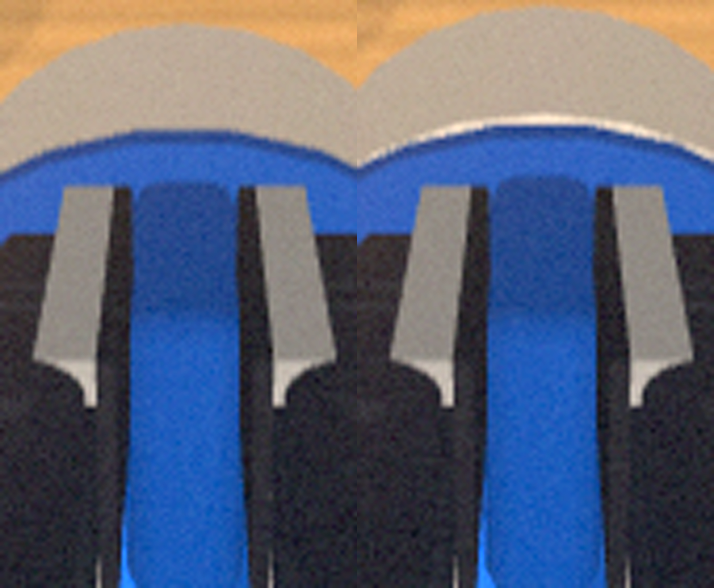

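View pics/v13.png

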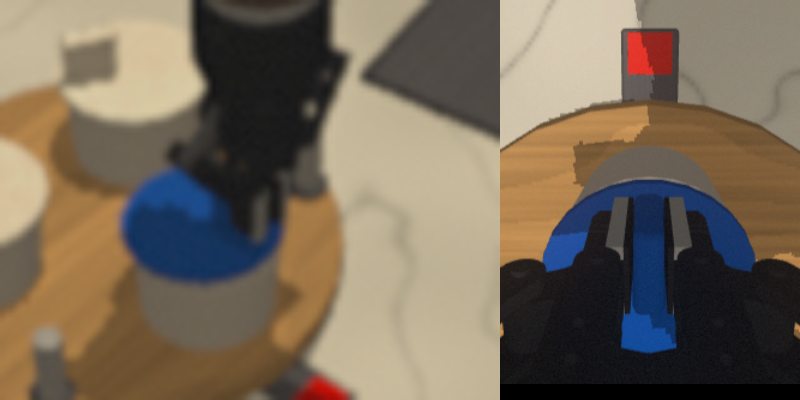

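send_rows:
  steps:
    - {"tx":0,"ty":0,"tz":-1,"yaw":0,"claw":0.875}
    - {"tx":0,"ty":1,"tz":-2.5,"yaw":0,"claw":0.875}
    - {"tx":0,"ty":2,"tz":-4.5,"yaw":0,"claw":0.875}
    - {"tx":0,"ty":3,"tz":-6,"yaw":0,"claw":0.875}
    - {"tx":0,"ty":3,"tz":-6,"yaw":0,"claw":0.875}

```text
clock: 12.9
eef_pos: [0.4716, 0.0176, 0.1417]
tcp_rot: [-2.371, -2.051, 0.009]
wrist_force: [-6.7, 0.4, 0.2]
gripper_width: 0.128
```

```bash
python3 look.py 14; python3 tilt.py 14;python3 - <<'E'
import cv2,numpy as np
w=[cv2.resize(cv2.imread(f'pics/w{n}.png')[200:340,280:365],None,fx=4.2,fy=4.2,interpolation=2) for n in (13,14)]
O=np.hstack(w); O=np.clip(O.astype(float)*1.8,0,255).astype(np.uint8)
cv2.imwrite('pics/cmp4.png',O)
E
```

```text
t 12.9 p [0.4716 0.0176 0.1417] xang 81.72 tilt 0.49 F [-6.68  0.43  0.23] g 0.128 q [ 0.04  0.27 -0.24  1.07  0.    0.18]
14 [np.int64(234), np.int64(227), np.int64(224), np.int64(226), np.int64(231)] row240 [269 378] row360 [301 346]
  bottom [np.int64(370), np.int64(371), np.int64(371)]
```

View pics/cmp4.png

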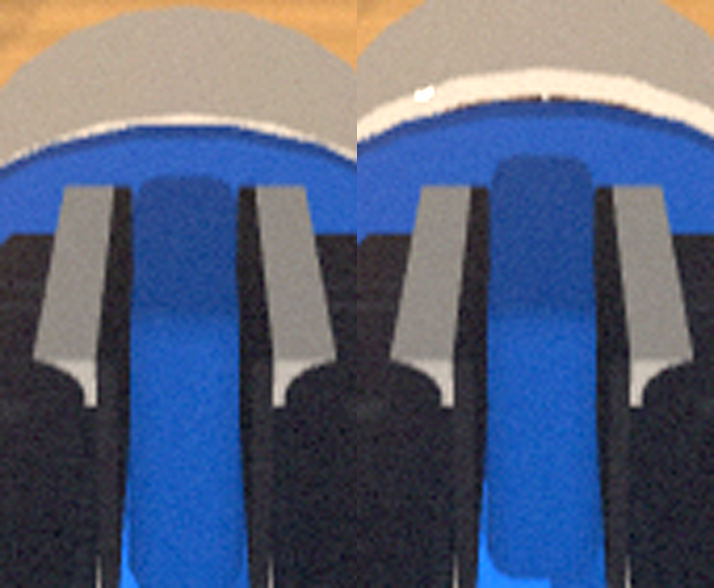

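View pics/v14.png

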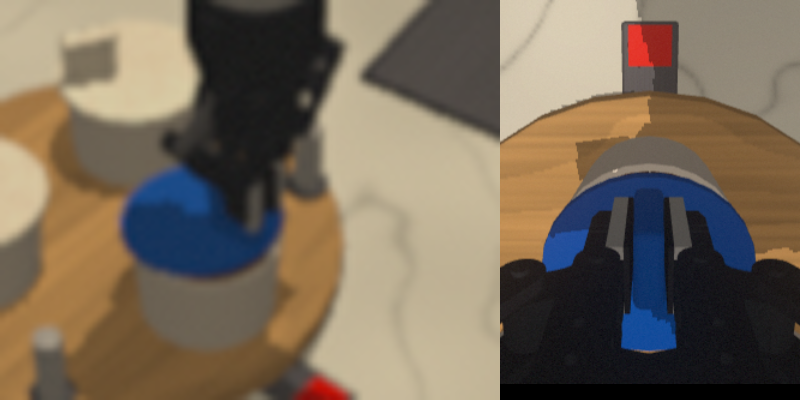

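send_rows:
  steps:
    - {"tx":0,"ty":1,"tz":-1.5,"yaw":0,"claw":0.875}
    - {"tx":0,"ty":2,"tz":-3,"yaw":0,"claw":0.875}
    - {"tx":0,"ty":3.5,"tz":-4.5,"yaw":0,"claw":0.875}
    - {"tx":0,"ty":4.5,"tz":-6,"yaw":0,"claw":0.875}
    - {"tx":0,"ty":4.5,"tz":-6,"yaw":0,"claw":0.875}

```text
clock: 13.5
eef_pos: [0.4764, 0.0169, 0.1478]
tcp_rot: [-2.372, -2.052, 0.009]
wrist_force: [-5.8, 1.2, 0.8]
gripper_width: 0.124
```

```bash
python3 look.py 15; python3 tilt.py 15;python3 - <<'E'
import cv2,numpy as np
w=[cv2.resize(cv2.imread(f'pics/w{n}.png')[200:340,280:365],None,fx=4.2,fy=4.2,interpolation=2) for n in (14,15)]
O=np.hstack(w); O=np.clip(O.astype(float)*1.8,0,255).astype(np.uint8)
cv2.imwrite('pics/cmp5.png',O)
E
```

```text
t 13.5 p [0.4764 0.0169 0.1478] xang 81.72 tilt 0.45 F [-5.79  1.24  0.81] g 0.124 q [ 0.03  0.27 -0.22  1.09  0.    0.18]
15 [np.int64(228), np.int64(221), np.int64(218), np.int64(219), np.int64(224)] row240 [260 388] row360 None
  bottom [np.int64(356), np.int64(357), np.int64(356)]
```

View pics/cmp5.png

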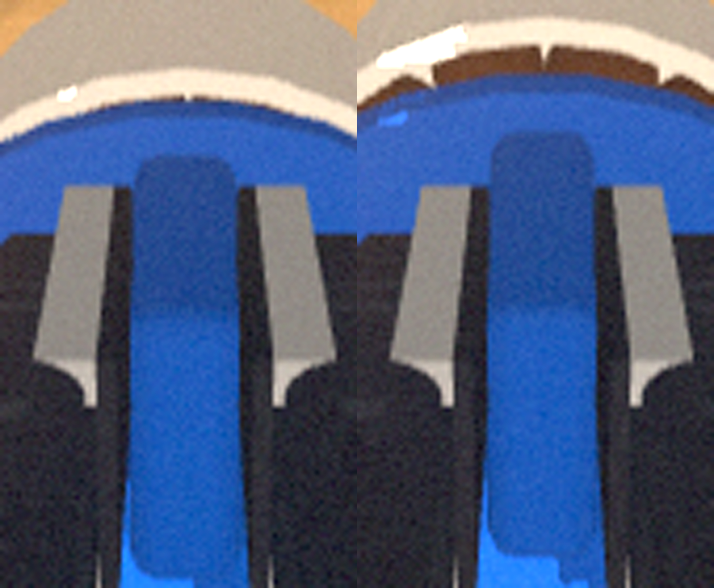

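View pics/v15.png

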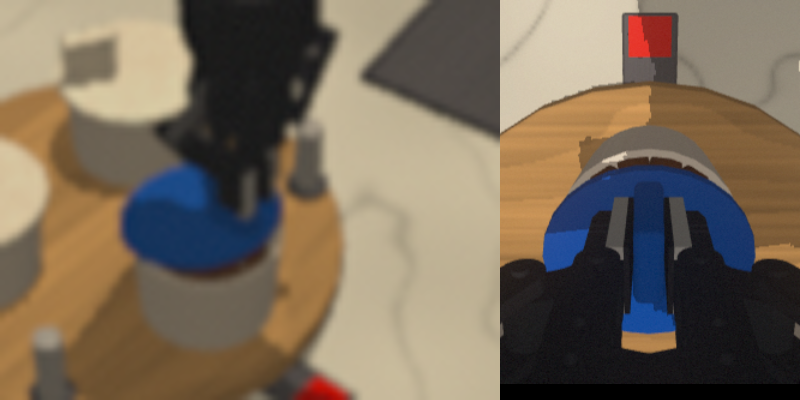

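send_rows:
  steps:
    - {"tx":0,"ty":1,"tz":-1.5,"yaw":0,"claw":0.875}
    - {"tx":0,"ty":2,"tz":-3,"yaw":0,"claw":0.875}
    - {"tx":0,"ty":3.5,"tz":-4.5,"yaw":0,"claw":0.875}
    - {"tx":0,"ty":4.5,"tz":-5.5,"yaw":0,"claw":0.875}
    - {"tx":0,"ty":4.5,"tz":-5.5,"yaw":0,"claw":0.875}

```text
clock: 14.1
eef_pos: [0.4821, 0.0162, 0.1538]
tcp_rot: [-2.373, -2.053, 0.005]
wrist_force: [-5.0, 0.6, -0.4]
gripper_width: 0.127
```

```bash
python3 look.py 16; python3 tilt.py 16;python3 - <<'E'
import cv2,numpy as np
w=[cv2.resize(cv2.imread(f'pics/w{n}.png')[200:370,280:365],None,fx=3.5,fy=3.5,interpolation=2) for n in (15,16)]
O=np.hstack(w); O=np.clip(O.astype(float)*1.8,0,255).astype(np.uint8)
cv2.imwrite('pics/cmp6.png',O)
E
```

```text
t 14.1 p [0.4821 0.0162 0.1538] xang 81.71 tilt 0.29 F [-5.01  0.65 -0.39] g 0.127 q [ 0.03  0.27 -0.2   1.1   0.    0.18]
16 [np.int64(220), np.int64(214), np.int64(211), np.int64(213), np.int64(217)] row240 [252 395] row360 None
  bottom [np.int64(340), np.int64(341), np.int64(341)]
```

View pics/cmp6.png

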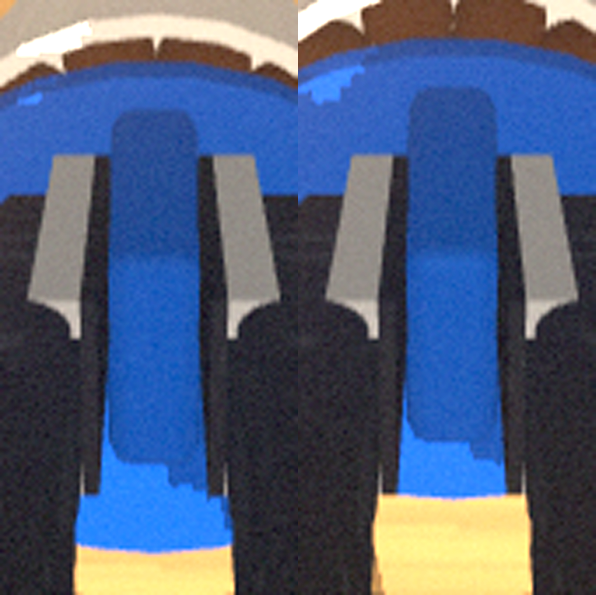

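View pics/v16.png

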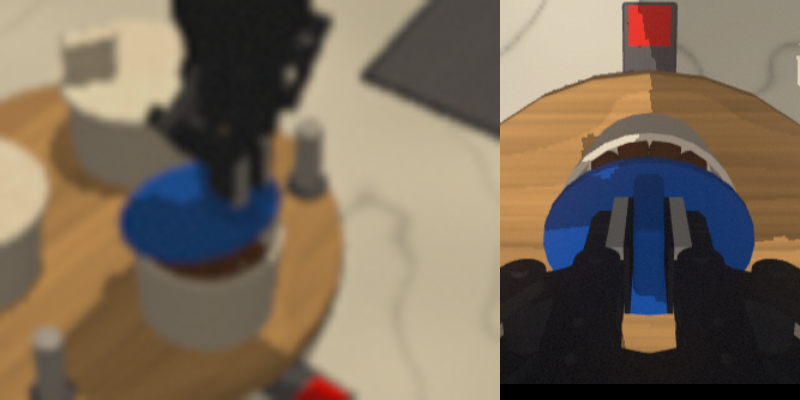

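```bash
python3 - <<'E'
import fit; from fit import *
fit.PT=np.array([[.045,.005],[.045,.041],[.011,.041],[.049,.005],[-.049,.005]])
N=np.nan
def rep2(n,r):
    c=pickle.load(open(f'cw{n}.pkl','rb'));x,f=solve(c,r);th=x[0]
    print(n,'tilt %.1f dr %.1f dz %.1f back r %.1f z %.1f'%(np.degrees(th),x[1],x[2],85+x[1]-49*np.cos(th),90+x[2]-49*np.sin(th)),f.round(1))
rep2(12,[243.3,275,340,233,N])
rep2(15,[200+110/3.5,200+257/3.5,200+462/3.5,N,357])
rep2(16,[200+87/3.5,200+256/3.5,200+440/3.5,N,341])
E
```

```text
12 tilt -0.1 dr -9.6 dz -10.4 back r 26.4 z 79.7 [-1.7 -0.1  0.1  1.7]
15 tilt 9.3 dr -13.2 dz -1.7 back r 23.5 z 80.4 [-0.3  0.5 -0.5  0.3]
16 tilt 14.8 dr -13.6 dz 1.4 back r 24.0 z 78.8 [-0.1  0.2 -0.2  0.1]
```

send_rows:
  steps:
    - {"tx":0,"ty":0,"tz":0,"yaw":0,"claw":0.9}
    - {"tx":0,"ty":-1,"tz":0,"yaw":0,"claw":0.92}
    - {"tx":0,"ty":-2,"tz":0,"yaw":0,"claw":0.94}
    - {"tx":0,"ty":-2,"tz":0,"yaw":0,"claw":0.94}

```text
clock: 14.6
eef_pos: [0.4818, 0.0163, 0.1545]
tcp_rot: [-2.376, -2.055, 0.001]
wrist_force: [-3.9, 0.9, -0.8]
gripper_width: 0.11
```

send_rows:
  steps:
    - {"tx":0,"ty":0,"tz":-3,"yaw":0,"claw":0.94}
    - {"tx":0,"ty":0,"tz":-8,"yaw":0,"claw":0.94}
    - {"tx":0,"ty":0,"tz":-16,"yaw":0,"claw":0.94}
    - {"tx":0,"ty":0,"tz":-24,"yaw":0,"claw":0.94}
    - {"tx":0,"ty":0,"tz":-28,"yaw":0,"claw":0.94}

```text
clock: 15.1
eef_pos: [0.4833, 0.0163, 0.1846]
tcp_rot: [2.375, 2.053, 0.004]
wrist_force: [0.2, 0.3, -0.5]
gripper_width: 0.116
```

```bash
python3 look.py 17; python3 tilt.py 17
```

```text
t 15.1 p [0.4833 0.0163 0.1846] xang 81.7 tilt 0.19 F [ 0.17  0.3  -0.49] g 0.116 q [ 0.03  0.24 -0.16  1.17 -0.    0.18]
17 [np.int64(222), np.int64(216), np.int64(213), np.int64(214), np.int64(219)] row240 [254 394] row360 None
  bottom [np.int64(345), np.int64(346), np.int64(346)]
```

View pics/v17.png

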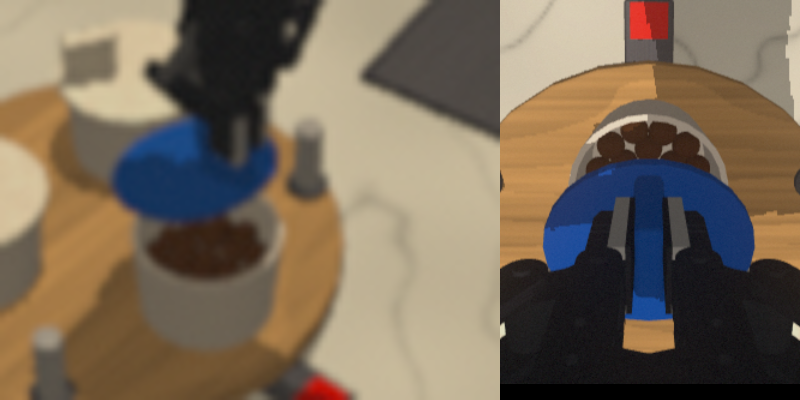

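View pics/w17.png

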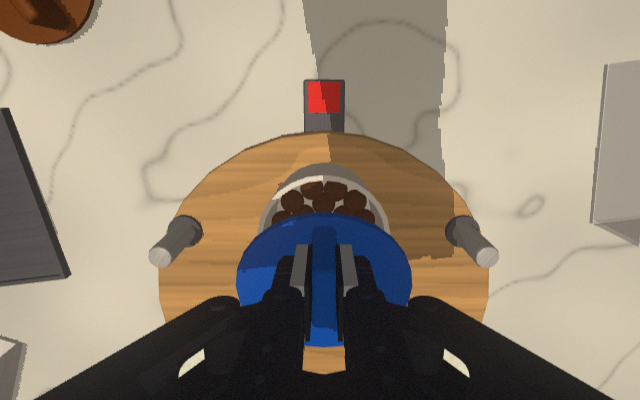

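send_rows:
  steps:
    - {"tx":0,"ty":0,"tz":-10,"yaw":0,"claw":0.94}
    - {"tx":-4,"ty":0,"tz":-25,"yaw":0,"claw":0.94}
    - {"tx":-14,"ty":0,"tz":-40,"yaw":0,"claw":0.94}
    - {"tx":-34,"ty":-1,"tz":-48,"yaw":0,"claw":0.94}
    - {"tx":-60,"ty":-1,"tz":-50,"yaw":0,"claw":0.94}

```text
clock: 15.7
eef_pos: [0.4731, -0.0429, 0.2345]
tcp_rot: [2.373, 2.056, 0.003]
wrist_force: [0.6, -0.3, 0.6]
gripper_width: 0.114
```

send_rows:
  steps:
    - {"tx":-32,"ty":-1,"tz":0,"yaw":0,"claw":0.94}
    - {"tx":-66,"ty":-2,"tz":0,"yaw":0,"claw":0.94}
    - {"tx":-100,"ty":-3,"tz":0,"yaw":0,"claw":0.94}
    - {"tx":-134,"ty":-3,"tz":0,"yaw":0,"claw":0.94}
    - {"tx":-168,"ty":-4,"tz":0,"yaw":0,"claw":0.94}

```text
clock: 16.2
eef_pos: [0.4439, -0.2099, 0.2333]
tcp_rot: [2.376, 2.055, 0.0]
wrist_force: [0.6, -0.4, -0.6]
gripper_width: 0.113
```

send_rows:
  steps:
    - {"tx":-32,"ty":-1,"tz":0,"yaw":0,"claw":0.94}
    - {"tx":-60,"ty":-2,"tz":0,"yaw":0,"claw":0.94}
    - {"tx":-84,"ty":-2,"tz":0,"yaw":0,"claw":0.94}
    - {"tx":-99,"ty":-2,"tz":0,"yaw":0,"claw":0.94}
    - {"tx":-106,"ty":-2,"tz":0,"yaw":0,"claw":0.94}

```text
clock: 16.7
eef_pos: [0.4267, -0.3143, 0.2329]
tcp_rot: [-2.378, -2.053, -0.0]
wrist_force: [0.2, 0.3, -1.1]
gripper_width: 0.119
```

```bash
python3 look.py 18; python3 tilt.py 18; python3 - <<'E'
from ang import *
im=read_camera('top')[:,:,::-1].copy();cv2.imwrite('pics/t18.png',im);show(observe())
E
```

```text
t 16.7 p [ 0.4267 -0.3143  0.2329] xang 81.62 tilt 0.01 F [ 0.18  0.3  -1.08] g 0.119 q [-0.63  0.31  0.06  1.33  0.   -0.49]
18 [np.int64(221), np.int64(215), np.int64(213), np.int64(214), np.int64(218)] row240 [253 394] row360 None
  bottom [np.int64(345), np.int64(346), np.int64(346)]
t 16.85 p [ 0.427  -0.3127  0.2327] xang 81.71 tilt 0.05 F [ 0.44 -0.18 -0.95] g 0.114 q [-0.63  0.3   0.06  1.33  0.   -0.49]
```

View pics/w18.png

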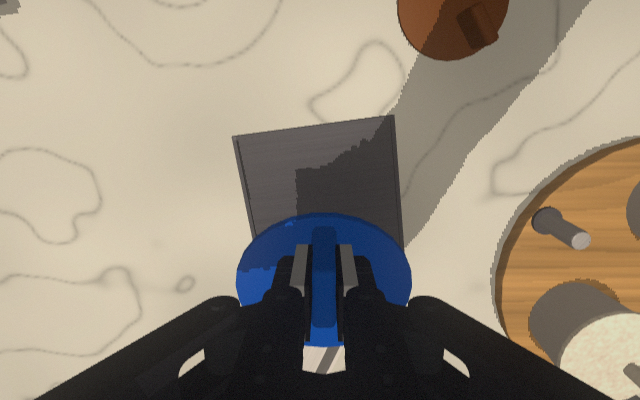

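View pics/t18.png

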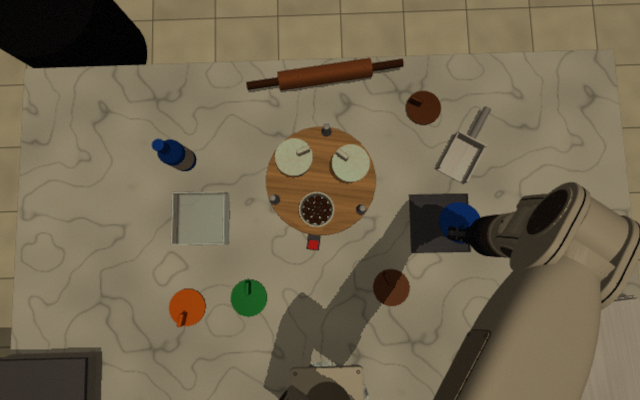

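View pics/s18.png

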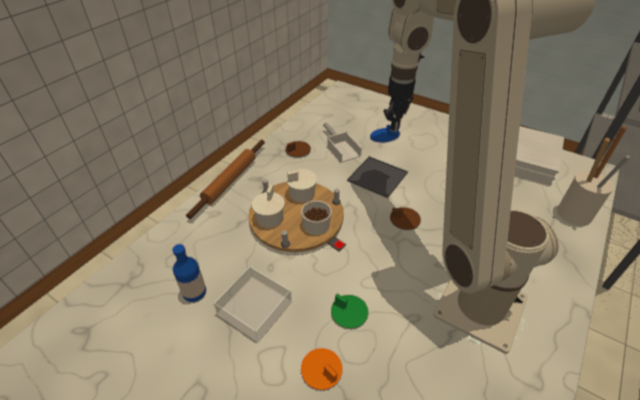

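```bash
python3 - <<'E'
from ang import *
import pickle
c=pickle.load(open('cw18.pkl','rb'))
l,r=ray(c,234,137,.008),ray(c,394,115,.008);print(l,r)
v=(r-l)[:2];print(np.hypot(*v));u=v/np.hypot(*v);n=np.array([u[1],-u[0]]);print('centre',(l+r)[:2]/2+.08*n, n)
print(proj(c,[.465,-.319,.004]))
# lid centre est: top cam blue centroid at z~.2
E
```

```text
[ 0.38593451 -0.39703841  0.008     ] [ 0.38773414 -0.24003942  0.008     ]
0.15700929833659172
centre [ 0.46682907 -0.31945587] [ 0.99993431 -0.01146192]
(np.float64(324.463831549233), np.float64(200.8732418972451))
```

send_rows:
  steps:
    - {"tx":0,"ty":0,"tz":20,"yaw":0,"claw":0.94}
    - {"tx":0,"ty":0,"tz":55,"yaw":0,"claw":0.94}
    - {"tx":0,"ty":0,"tz":90,"yaw":0,"claw":0.94}
    - {"tx":0,"ty":0,"tz":120,"yaw":0,"claw":0.94}
    - {"tx":0,"ty":0,"tz":135,"yaw":0,"claw":0.94}

```text
clock: 17.35
eef_pos: [0.4257, -0.3105, 0.095]
tcp_rot: [-2.37, -2.054, 0.001]
wrist_force: [0.0, 0.8, -0.6]
gripper_width: 0.114
```

send_rows:
  steps:
    - {"tx":0,"ty":0,"tz":4,"yaw":0,"claw":0.94}
    - {"tx":0,"ty":0,"tz":7,"yaw":0,"claw":0.93}
    - {"tx":0,"ty":0,"tz":10,"yaw":0,"claw":0.92}
    - {"tx":0,"ty":0,"tz":13,"yaw":0,"claw":0.91}
    - {"tx":0,"ty":0,"tz":15,"yaw":0,"claw":0.9}

```text
clock: 17.85
eef_pos: [0.4274, -0.3135, 0.0834]
tcp_rot: [2.375, 2.054, 0.001]
wrist_force: [0.4, -0.1, -0.5]
gripper_width: 0.116
```

```bash
python3 look.py 19; python3 tilt.py 19
```

```text
t 17.85 p [ 0.4274 -0.3135  0.0834] xang 81.71 tilt 0.09 F [ 0.35 -0.1  -0.55] g 0.116 q [-0.63  0.42 -0.18  0.96  0.   -0.49]
19 [np.int64(221), np.int64(215), np.int64(213), np.int64(214), np.int64(218)] row240 [253 394] row360 None
  bottom [np.int64(345), np.int64(346), np.int64(346)]
```

View pics/w19.png

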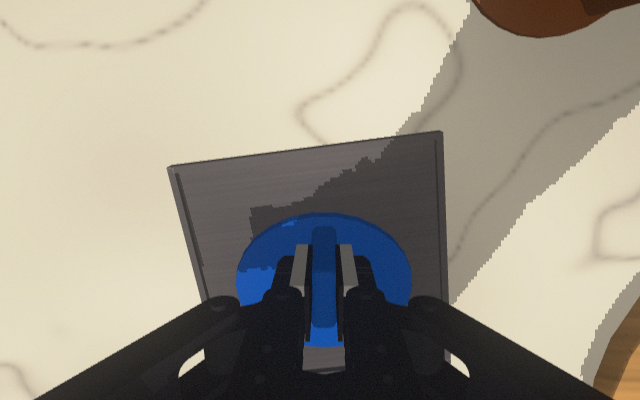

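send_rows:
  steps:
    - {"tx":0,"ty":0,"tz":4,"yaw":0,"claw":0.89}
    - {"tx":0,"ty":0,"tz":8,"yaw":0,"claw":0.885}
    - {"tx":0,"ty":0,"tz":11,"yaw":0,"claw":0.88}
    - {"tx":0,"ty":-1,"tz":13,"yaw":0,"claw":0.88}
    - {"tx":0,"ty":-2,"tz":15,"yaw":0,"claw":0.88}

```text
clock: 18.45
eef_pos: [0.4247, -0.3129, 0.068]
tcp_rot: [-2.376, -2.055, 0.0]
wrist_force: [-2.7, 0.3, 5.7]
gripper_width: 0.117
```

```bash
python3 look.py 20; python3 tilt.py 20
```

```text
t 18.45 p [ 0.4247 -0.3129  0.068 ] xang 81.7 tilt 0.02 F [-2.7   0.27  5.68] g 0.117 q [-0.63  0.44 -0.2   0.93 -0.   -0.49]
20 [np.int64(224), np.int64(217), np.int64(214), np.int64(215), np.int64(220)] row240 [255 393] row360 None
  bottom [np.int64(351), np.int64(352), np.int64(352)]
```

send_rows:
  steps:
    - {"tx":0,"ty":-1,"tz":1,"yaw":0,"claw":0.875}
    - {"tx":0,"ty":-2,"tz":2.5,"yaw":0,"claw":0.875}
    - {"tx":0,"ty":-3,"tz":4,"yaw":0,"claw":0.875}
    - {"tx":0,"ty":-4,"tz":5.5,"yaw":0,"claw":0.875}
    - {"tx":0,"ty":-4.5,"tz":7,"yaw":0,"claw":0.875}

```text
clock: 19.05
eef_pos: [0.4196, -0.3123, 0.0612]
tcp_rot: [-2.376, -2.054, 0.002]
wrist_force: [-4.3, 1.4, 7.7]
gripper_width: 0.125
```

```bash
python3 look.py 21; python3 tilt.py 21
```

```text
t 19.05 p [ 0.4196 -0.3123  0.0612] xang 81.68 tilt 0.08 F [-4.33  1.38  7.66] g 0.125 q [-0.64  0.44 -0.22  0.91 -0.   -0.49]
21 [np.int64(230), np.int64(223), np.int64(220), np.int64(221), np.int64(226)] row240 [263 384] row360 [301 346]
  bottom [np.int64(366), np.int64(367), np.int64(367)]
```

View pics/w21.png

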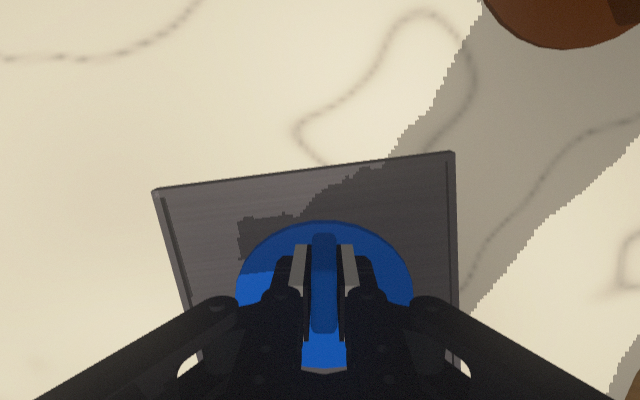

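send_rows:
  steps:
    - {"tx":0,"ty":-1,"tz":1.5,"yaw":0,"claw":0.875}
    - {"tx":0,"ty":-2,"tz":3,"yaw":0,"claw":0.875}
    - {"tx":0,"ty":-3.5,"tz":4.5,"yaw":0,"claw":0.87}
    - {"tx":0,"ty":-4.5,"tz":6,"yaw":0,"claw":0.87}
    - {"tx":0,"ty":-5,"tz":7,"yaw":0,"claw":0.87}

```text
clock: 19.65
eef_pos: [0.4149, -0.3114, 0.0536]
tcp_rot: [-2.376, -2.054, 0.001]
wrist_force: [-3.2, 1.5, 3.6]
gripper_width: 0.133
```

```bash
python3 look.py 22; python3 tilt.py 22 12
```

```text
t 19.65 p [ 0.4149 -0.3114  0.0536] xang 81.69 tilt 0.06 F [-3.2   1.47  3.64] g 0.133 q [-0.64  0.44 -0.24  0.89 -0.   -0.5 ]
22 [np.int64(236), np.int64(229), np.int64(226), np.int64(227), np.int64(233)] row240 [272 376] row360 [301 346]
  bottom [np.int64(372), np.int64(374), np.int64(373)]
12 [np.int64(242), np.int64(234), np.int64(232), np.int64(233), np.int64(238)] row240 [283 364] row360 [301 346]
  bottom [np.int64(372), np.int64(374), np.int64(373)]
```

View pics/w22.png

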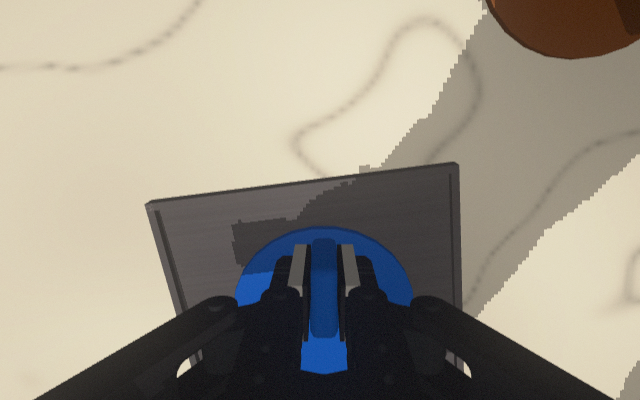

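send_rows:
  steps:
    - {"tx":0,"ty":-1,"tz":1,"yaw":0,"claw":0.865}
    - {"tx":0,"ty":-2,"tz":2,"yaw":0,"claw":0.865}
    - {"tx":0,"ty":-2.5,"tz":3,"yaw":0,"claw":0.86}
    - {"tx":0,"ty":-2.5,"tz":3,"yaw":0,"claw":0.86}

```text
clock: 20.15
eef_pos: [0.4142, -0.3114, 0.051]
tcp_rot: [2.374, 2.054, 0.002]
wrist_force: [1.3, 0.5, 2.7]
gripper_width: 0.143
```

```bash
python3 look.py 23; python3 tilt.py 23
```

```text
t 20.15 p [ 0.4142 -0.3114  0.051 ] xang 81.73 tilt 0.13 F [1.3  0.55 2.71] g 0.143 q [-0.65  0.44 -0.25  0.87  0.   -0.5 ]
23 [np.int64(239), np.int64(232), np.int64(229), np.int64(230), np.int64(236)] row240 [278 370] row360 [300 347]
  bottom [np.int64(372), np.int64(374), np.int64(373)]
```

Nearly flat with light contact; opening the fingers a little and then withdrawing upward.

send_rows:
  steps:
    - {"tx":0,"ty":0,"tz":0,"yaw":0,"claw":0.84}
    - {"tx":0,"ty":0,"tz":0,"yaw":0,"claw":0.8}
    - {"tx":0,"ty":0,"tz":0,"yaw":0,"claw":0.74}
    - {"tx":0,"ty":0,"tz":0,"yaw":0,"claw":0.7}

```text
clock: 20.65
eef_pos: [0.4129, -0.3111, 0.0505]
tcp_rot: [-2.376, -2.054, 0.0]
wrist_force: [-0.0, -0.6, -0.0]
gripper_width: 0.301
```

```bash
python3 look.py 24; python3 tilt.py 24
```

```text
t 20.65 p [ 0.4129 -0.3111  0.0505] xang 81.7 tilt 0.03 F [-0.   -0.59 -0.01] g 0.301 q [-0.65  0.44 -0.25  0.88 -0.   -0.5 ]
24 [np.int64(242), np.int64(235), np.int64(233), np.int64(234), np.int64(239)] row240 [284 363] row360 [279 368]
  bottom [np.int64(372), np.int64(374), np.int64(373)]
```

View pics/w24.png

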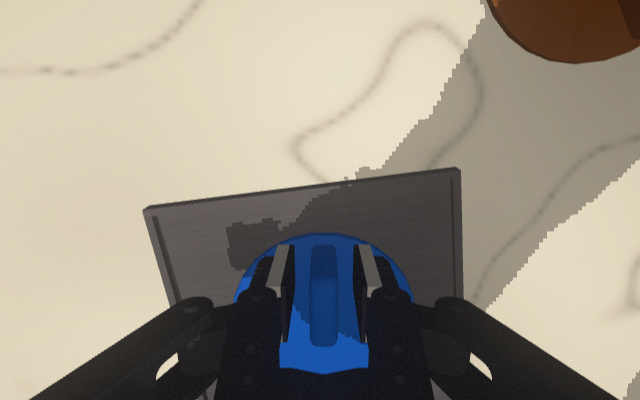

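Lid released: the fin at (323,290) stands free between the open pads, and the lid lies inside the tray. Withdrawing straight up, then back towards the robot.

send_rows:
  steps:
    - {"tx":0,"ty":0,"tz":-10,"yaw":0,"claw":0.7}
    - {"tx":0,"ty":0,"tz":-35,"yaw":0,"claw":0.7}
    - {"tx":0,"ty":-10,"tz":-75,"yaw":0,"claw":0.7}
    - {"tx":0,"ty":-30,"tz":-115,"yaw":0,"claw":0.7}
    - {"tx":0,"ty":-45,"tz":-145,"yaw":0,"claw":0.7}

```text
clock: 21.25
eef_pos: [0.3683, -0.3049, 0.199]
tcp_rot: [2.374, 2.053, 0.001]
wrist_force: [0.3, -0.1, -0.9]
gripper_width: 0.301
```

send_rows:
  steps:
    - {"tx":0,"ty":-20,"tz":-20,"yaw":0,"claw":0.7}
    - {"tx":0,"ty":-45,"tz":-40,"yaw":0,"claw":0.7}
    - {"tx":0,"ty":-65,"tz":-50,"yaw":0,"claw":0.7}
    - {"tx":0,"ty":-70,"tz":-52,"yaw":0,"claw":0.7}
    - {"tx":0,"ty":-70,"tz":-52,"yaw":0,"claw":0.7}

```text
clock: 21.75
eef_pos: [0.2992, -0.2948, 0.2487]
tcp_rot: [2.376, 2.052, 0.001]
wrist_force: [0.2, 0.2, -0.4]
gripper_width: 0.3
```

```bash
python3 look.py 25; python3 - <<'E'
from ang import *
im=read_camera('top')[:,:,::-1].copy();cv2.imwrite('pics/t25.png',im)
im0=cv2.imread('pics/top0.png')
cv2.imwrite('pics/t25z.png',cv2.resize(im[90:260,150:500],None,fx=2.2,fy=2.2,interpolation=2))
d=cv2.absdiff(im,im0).max(2)
for n,(x0,y0,x1,y1) in dict(crate=(165,185,235,250),bottle=(145,130,200,175),scoop=(430,100,495,188)).items(): print(n,'changed px',(d[y0:y1,x0:x1]>40).sum())
c=calibration('top');A=lambda p:np.degrees(np.arctan2(p[1]-AX[1],p[0]-AX[0]))
b=blue(im,c,(400,185,480,260));p=ray(c,*proj(c,[*b,.0925]),.0125);print('lid centre',p)
show(observe())
E
```

```text
t 21.75 p [ 0.2992 -0.2948  0.2487] xang 81.65 tilt 0.12 F [ 0.18  0.2  -0.44] g 0.3 q [-0.78  0.08 -0.18  1.31  0.   -0.63]
crate changed px 0
bottle changed px 0
scoop changed px 0
lid centre [ 0.45611709 -0.31658639  0.0125    ]
t 21.9 p [ 0.2997 -0.2945  0.2472] xang 81.73 tilt 0.04 F [-0.    0.31 -0.39] g 0.3 q [-0.78  0.08 -0.18  1.31  0.   -0.63]
```

View pics/t25z.png

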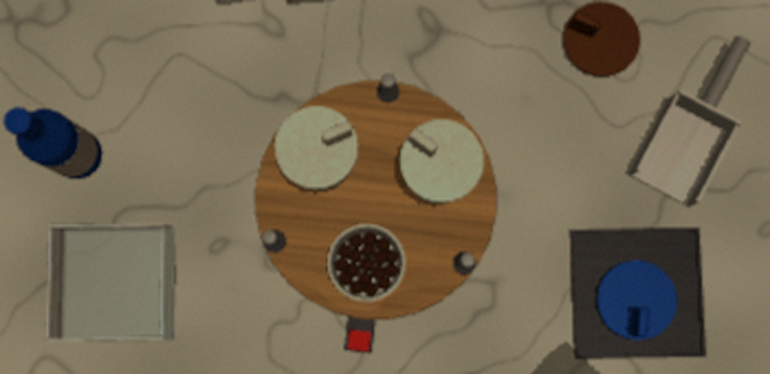

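View pics/w25.png

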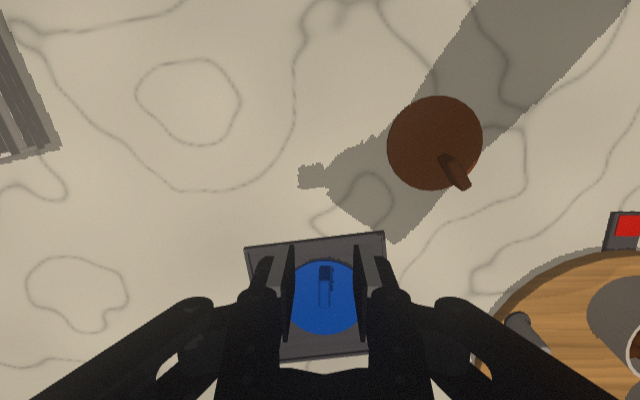

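View pics/s25.png

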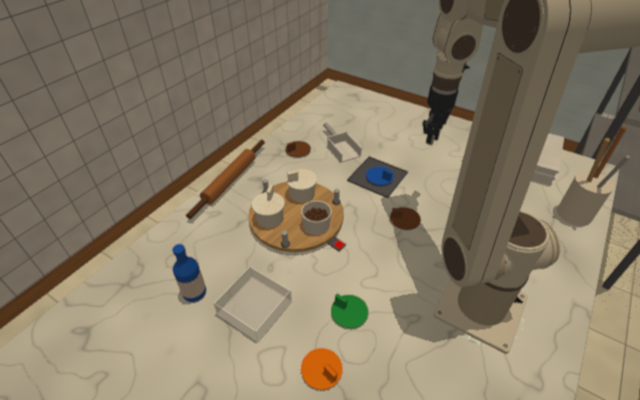

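```bash
python3 - <<'E'
from ang import *
c=calibration('top');im=cv2.imread('pics/t25.png')
z=cv2.resize(im[110:260,230:430],None,fx=4,fy=4,interpolation=2);cv2.imwrite('pics/t25y.png',z)
E
```

```text
(no output)
```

View pics/t25y.png

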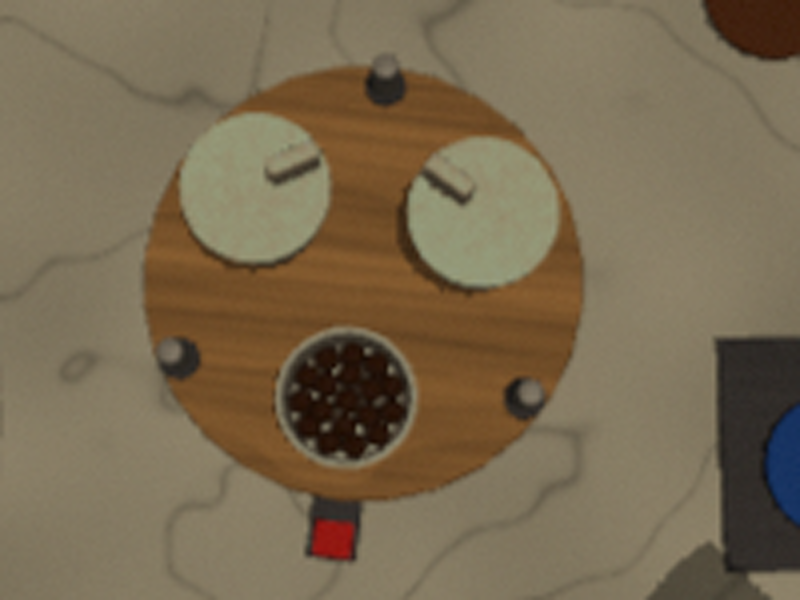

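```bash
python3 - <<'E'
from ang import *
c=calibration('top')
P=lambda x,y:(230+(x+.5)/4-.5,110+(y+.5)/4-.5)
ps=[ray(c,*P(*p),.082)[:2] for p in [(386,66),(529,392),(172,351)]];m=np.mean(ps,0);print(m)
A=[np.degrees(np.arctan2(*(p-m)[::-1])) for p in ps];print(A,'blue tub ang',[ (A[0]+180),(A[1]+300)%360,A[2]+60])
for q in [m,AX]:
  w=ray(c,*P(332,539),.008)[:2]-q;print('ptr',np.degrees(np.arctan2(w[1],w[0])))
print(job_done())
E
```

```text
[0.58978307 0.0011056 ]
[np.float64(-8.274938404797869), np.float64(-128.5763328851478), np.float64(112.00328454484435)] blue tub ang [np.float64(171.72506159520213), np.float64(171.4236671148522), np.float64(172.00328454484435)]
ptr 171.2885321303419
ptr 171.32525621699088
the job is handed in; nothing more can be done
None
```

The job is done and handed in at about 22 s on the robot's clock, though no verdict came back.

**What I did**
- I pushed a post with the fingers around it and turned the carousel about 116° clockwise, until the blue tub stood over the pointer.
- I gripped the outer top of the blue lid's handle and tipped the lid about its back edge. I then lifted it off, lowered it back-edge-first onto the tray until it lay flat, and drew the arm away.

**What the last checks showed**
- **Alignment:** the tub reads 171.7° by the three posts and the pointer 171.3–171.9° depending on the camera, so they agree to about 0.5°.
- **Tilt:** the camera fit gave 14.8° before lift-off, with the back edge still at the rim's height. That fit has a constant height error of about 10 mm, so I relied only on the change from the seated lid.
- **Lid on the tray:** it lies flat with its handle up, inside the lip, about 10 mm from the tray's centre.
- **Other items:** both white lids are on their tubs. The crate, bottle and scoop show no pixel change in the top view. The gripper touches nothing.

**What went wrong:** my first attempt to tip the lid raised it about 6 mm, nearly level, and slid along the handle instead. I lowered it back into its seat and gripped again farther out. The second attempt tipped as asked.

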